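# Hang the wet slide rack to drain

### The arm

A 7-joint arm with a two-finger parallel gripper is mounted at the origin on a cart in front of the work surface, level with it; the furniture and walls round the work are solid. World frame = base frame: x ahead of the robot, y to its left, z up, the work surface at z = 0. Lengths are in m, angles in rad, forces in N, time in s.
With the tool pointing down it reaches from about 0.4 to 0.875 m from the base axis. Payload 19.3 kg.
Tool frame: the origin (TCP) lies midway between the tips of the shut fingers; the grasp point (between the pads) lies bot.tcp_to_grasp behind it (bot.tcp_to_grasp is the distance from the TCP to the grasp point, in m); z points along the fingers, y is the line along which they close (so a half turn about z gives the same grasp; the last joint's range is limited). The gripper opens to 85 mm and grips with 20 to 120 N. Pads are 22 mm wide; open, the fingers measure 114 mm over their backs; the gripper's body (76 mm by 85 mm) begins 54 mm behind the grasp point. The pads swing forward as they close: fully open they stand 13 mm farther back than shut.
Start: joints at [1.113, 0.521, -0.036, 1.599, 0.021, 1.021, -0.113], TCP at [0.236, -0.579, 0.231] pointing down, gripper open.
Joint ranges: [-2.91, 2.91], [-0.3, 2.13], [-1.5, 1.42], [0.17, 2.43], [-1.26, 4.41], [0.16, 1.93], [-2.52, 2.52]. Speed limits (rad/s): [1.89, 1.89, 2.39, 2.39, 3.01, 3.01, 3.01].

### API

Orientations are given as [roll, pitch, yaw] about the fixed x, y, z axes, in that order (R = Rz(yaw) Ry(pitch) Rx(roll)).
In Python, from workcell import observe, imaging, bot gives the robot as it stands.
- The arm moves only by the tool send_rows, never from a script. Its argument "plan" is text: rows parted by semicolons, each of 7 numbers parted by spaces: the shift along the tool's x, y, z in m, then the turn, a rotation vector about the tool's x, y, z in degrees, then the finger opening in m, from 0 to 0.0854. In form: dx dy dz rx ry rz claw; .... A call has 1 to 10 rows; each row is the pose to reach, as a shift and turn from the pose commanded when the call began, along the tool's axes at that moment; what a row does not reach only later rows make up. A row lasts 1/12 s, in which the tool goes at most 41.7 mm and 7.16 degrees, less where a joint would pass 70% of its speed; a pose out of reach is approached as far as the arm can. A call with a gripper value outside its range is refused whole. The fingers move at their own pace and stop on an object; "grip_force" is the grip in N (left out, the last holds). Time passes only in rows, so rows that repeat a pose let the fingers close. It gives the time, the measured TCP pose, the force, the opening and the grip force at its end, in the units of the state.
- observe(): the state, without advancing time (a new reading comes with each control period).
- imaging.grab_frame(name): name is "scene" or "top" or "wrist"; returns a dict with "color" (384x512x3 uint8, red, green, blue), "fx", "fy", "cx", "cy" (pixels), "eye" and "orientation" of the camera in the world; the wrist camera has in their place "tool_from_camera" (4x4, takes a point from camera to tool coordinates, whose origin is the TCP and whose axes are the flange's). Camera axes: x right, y down, z forward; pixel columns grow to the right and rows downward; lengths in m; the calibration is good to about 2 mm. A picture is of the moment at which its call begins: read the wrist's pose just before it. There is no depth.
- bot.job_done(): hands the job in; it is judged then, once.
The state is a dict: "clock": time; "qpos": joint angles; "qd": joint speeds; "joint_efforts": joint torques, N m; "position": TCP position; "tool_rot": TCP orientation; "force": force on the tool from outside, world axes, zero at the start; "moment": the same for the moment, N m; "grip_width": finger opening in m; "finger_force": force on a finger pad.
Only numpy, scipy, OpenCV 4.12 (cv2) and the standard library are available. Lean on these libraries where they do the work, as an engineer would, in place of code of your own. Each camera call takes 0.05 s, during which the arm holds its last target. There are 200 camera calls.

### The job

The microscope-slide rack standing in the white staining dish has finished its bath. Slide the draining stand's drip tray sideways until it is squarely under the free pair of hooks, then lift the rack out of the dish by its handle, keeping it upright, lower the handle wire into both free hooks under the shelf before you let go, and leave it hanging there quietly. Do not disturb the rack that is already draining, the bottles on the shelf or the other things on the table.

Things in the scene. Friction and masses are not known exactly. Their poses are not given: they have to be found in the camera images.
- rack_grip (a point): centre of the black sleeve (12 mm thick, 36 mm along y) on the handle of the wet slide rack: wire cage 70 x 104 x 34 mm (x, y, z), underside 126 mm below here, with a rigid bail handle whose straight 5 mm top wire runs along y at this height, with legs down at y = +-54.5 mm. About 0.3 kg. Pinch the sleeve across, at any tilt about the wire. z up; half a turn about z changes nothing
- dish: white ceramic staining dish, 92 x 138 x 60 mm (x, y, z), walls and floor 5 mm, open on top, fixed; origin at the centre of its underside on the table. The rack stands inside with its handle along the dish's y (about 6 mm free all round), the sleeve 131 mm above the table
- hooks_seat (a point): free pair of J-hooks: point midway between them where the handle wire's axis lies once hung, 205 mm above the table. 6 mm rods at y = +-34 mm, pointing along -x from a plate 54 mm behind; the sleeve goes between them. Their upturned tips, 14 mm in front, reach 13 mm above the seat: bring the wire in from the front 17 mm or more above it, then lower. x into the stand, y along the rail, z up
- stand: stainless draining stand, about 175 x 460 x 375 mm, fixed; origin on the table below the middle of the line of hook seats; x away from the robot, y along the rail to the left, z up. Two pairs of hooks on its rail, left and right of the middle; one pair is taken
- drip_tray (a joint): slide of the white drip tray (130 x 130 x 24 mm) on two rods under the hooks: displacement of the tray's middle from the stand's middle along the stand's y, -0.145 to 0.145 m; it stays where it is left, about 2 N moves it
- tray_tab (a point): centre of the free part of the upright finger tab on the tray's front, at the tray's middle in y, 48 mm above the table; the tab is 30 x 10 x 46 mm (x, y, z), its top 64 mm above the table, 97 mm in front of the hook line
- hung_rack_grip (a point): sleeve centre of the like rack that already hangs on the other pair of hooks (it reaches 128 mm down from here, 36 mm to front and back and 57 mm to either side)
- hung_rack (a joint): swing angle of that hanging rack about its handle wire, rad, 0 at rest
- jar: open clear glass jar with paper inside, 106 mm across, 135 mm tall, a bystander; origin at the centre of its underside, as for all bystanders below
- big_bottle: tall capped bottle, 75 mm across, 168 mm tall
- cup: clear cup with transfer pipettes standing in it, 92 mm across, 156 mm tall
- beaker: small glass beaker, 46 mm across, 58 mm tall
- dropper: small capped bottle on the table, 33 mm across, 62 mm tall
- shelf_dropper_a: small capped bottle on the stand's shelf, 34 mm across, 62 mm tall
- shelf_dropper_b: another small capped bottle on the stand's shelf, 34 mm across, 62 mm tall
- shelf_edge (a point): middle of the lower front edge of the stand's reagent shelf, which covers the hooks over the stand's full width: it is 136 mm above the hook seats and 7 mm in front of them, so at the hooks the tool must lean back from vertical, its upper end towards the robot, by about 30 to 45 degrees
- near_bottle: capped bottle on the table close in front of the dish, 60 mm across, 94 mm tall

How it is judged:
By the outcome, as a careful person would: the job done as asked, in the order asked, and still so for the second after the job is handed in, with the robot touching nothing.
It also fails if it takes over 69 s, if anything falls off the work surface, if the arm or the gripper's body presses on something with over 40 N, if the wrist force passes 120 N, or if a joint passes its speed limit or range.

## Working session

There is one attempt and no reset: what is moved stays moved. The work goes in short steps, Python scripts to look and compute and a tool call to move; the robot and the scene stay as the last step left them, time stands still between calls to the robot, and variables do not carry over. Pictures are saved under pics/ and viewed, at most 10 in all, crops included, and the job is handed in when it is done.

Besides the shell and the picture viewer there is one more tool, called after ">>>" in YAML: its name, and indented under it one key for each argument. send_rows: Moves the arm, as the interface text tells. Its arguments: {"type":"object","properties":{"plan":{"type":"string"},"grip_force":{"type":"number"}},"required":["plan"]}

```bash
mkdir -p pics; ls
python3 - <<'E'
from workcell import observe, imaging, bot
import cv2,json,pickle
s=observe();print({k:s[k] for k in('clock','position','tool_rot','force','grip_width')},bot.tcp_to_grasp)
for n in('scene','top'):
    f=imaging.grab_frame(n);pickle.dump(f,open(f'pics/{n}.pkl','wb'))
    print(n,f['fx'],f['fy'],f['cx'],f['cy'],f['eye'],f['orientation'])
    cv2.imwrite(f'pics/{n}.png',cv2.resize(f['color'][:,:,::-1],(800,600),interpolation=cv2.INTER_CUBIC))
E
```

```text
pics
{'clock': 0.0, 'position': array([ 0.23616336, -0.57830021,  0.23072599]), 'tool_rot': array([-3.14045266e+00,  1.06748917e-04,  3.87795141e-01]), 'force': array([-0.68983932,  0.5462857 ,  0.16790675]), 'grip_width': 0.08520612020445066} 0.0187
scene 358.402767465901 358.402767465901 252.2578029629159 186.9851661539587 [-0.04420011  0.49887154  0.98497095] [-2.39425538  0.00468203 -2.30028146]
top 451.9037326795944 451.9037326795944 254.5125786030564 193.60233972594955 [0.2847661  0.02051477 1.68690304] [-2.98039586 -0.01359721 -1.57350125]
```

View pics/scene.png

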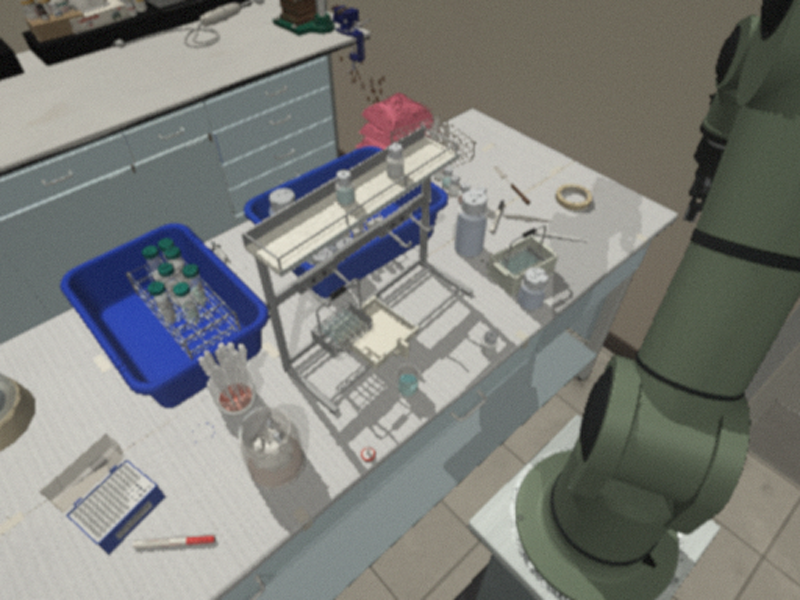

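View pics/top.png

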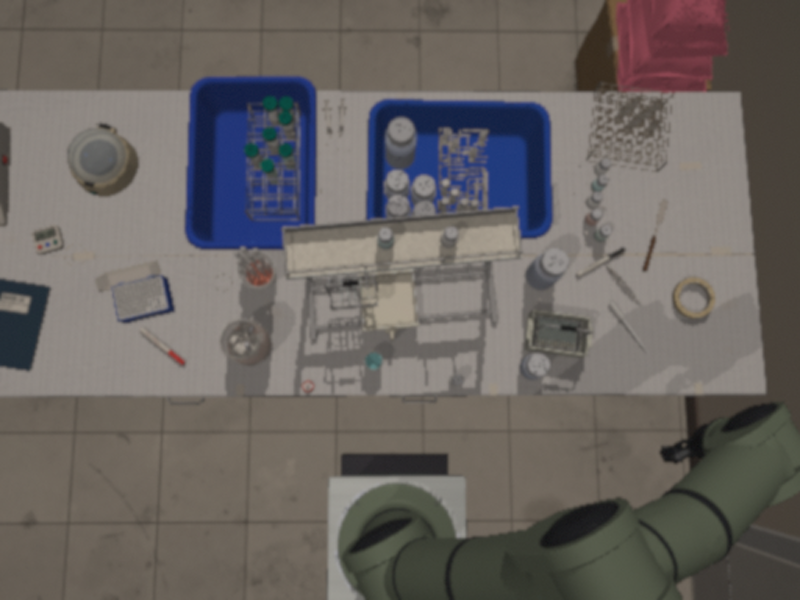

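The hung rack is on the left (+y) pair, so the right pair is free. The dish is at about (558,333) in the top view and the tray tab at about (390,330). Next I'll enlarge both views.

Run:
```python
import cv2,pickle
f=pickle.load(open('pics/top.pkl','rb'))['color'][:,:,::-1]
cv2.imwrite('pics/topc.png',cv2.resize(f[125:265,190:390],None,fx=4,fy=4,interpolation=cv2.INTER_CUBIC))
f=pickle.load(open('pics/scene.pkl','rb'))['color'][:,:,::-1]
cv2.imwrite('pics/scenec.png',cv2.resize(f[85:235,160:360],None,fx=4,fy=4,interpolation=cv2.INTER_CUBIC))
```

```text
(no output)
```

View pics/topc.png

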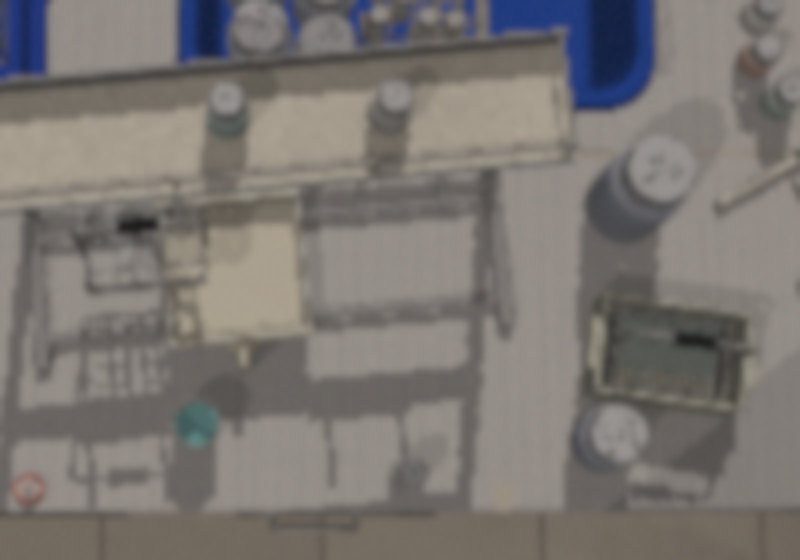

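View pics/scenec.png

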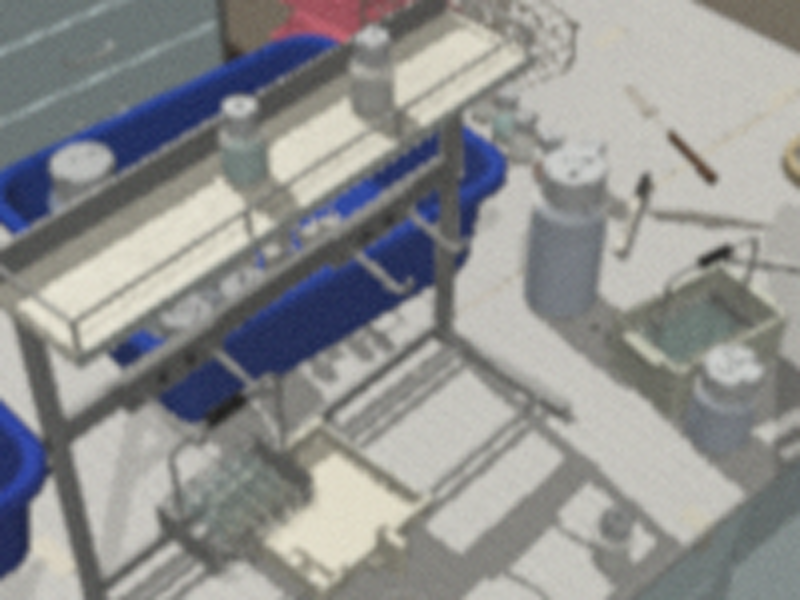

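The top crop shows the rack sleeve at (694,340), the hung sleeve at (138,224) and the tab at (244,353). In the scene crop the rack sleeve is at (716,257), the hung sleeve at (226,409), the free hook tips at (409,289) and (461,248), and the tab at (394,540).

```bash
cat > h.py <<'E'
import numpy as np,pickle
from scipy.spatial.transform import Rotation as R
F={n:pickle.load(open(f'pics/{n}.pkl','rb')) for n in('scene','top')}
OFF={'top':(190,125),'scene':(160,85)}
def ray(n,p,crop=True):
    f=F[n]; u,v=((np.array(p)+.5)/4-.5+OFF[n]) if crop else p
    d=R.from_euler('xyz',f['orientation']).as_matrix()@[(u-f['cx'])/f['fx'],(v-f['cy'])/f['fy'],1]
    return np.array(f['eye']),d
def atz(n,p,z):
    e,d=ray(n,p); return e+d*(z-e[2])/d[2]
def tri(pt,ps):
    (a,d),(b,g)=ray('top',pt),ray('scene',ps)
    s=np.linalg.lstsq(np.c_[d,-g],b-a,rcond=None)[0]
    P,Q=a+d*s[0],b+g*s[1]; return (P+Q)/2,np.linalg.norm(P-Q)
E
python3 - <<'E'
from h import *
np.set_printoptions(precision=4,suppress=True)
print('rack',tri((694,340),(716,257)),atz('top',(694,340),.137),atz('scene',(716,257),.131))
print('hung',tri((138,224),(226,409)),atz('top',(138,224),.211),atz('scene',(226,409),.205))
print('tab',tri((244,353),(394,540)),atz('top',(244,353),.064),atz('scene',(394,535),.064))
for p in((409,289),(461,248)):print('tip',atz('scene',p,.218))
a=atz('top',(100,200),.341);b=atz('top',(560,160),.341);print('shelf edge',a,b,np.degrees(np.arctan2(-(b-a)[0]*-1,-(b-a)[1])))
for c in((605,300),(747,312),(735,408),(592,395)):print('dish',atz('top',c,.06))
print('nearbottle',tri((618,432),(732,362)),'bigb',tri((662,170),(575,160)))
print('beaker',atz('top',(196,425),.058),'dropper',tri((413,465),(615,515)))
for c in((303,195),(305,332),(185,345)):print('tray',atz('top',c,.03))
print('post bottoms',atz('top',(505,330),.0),atz('top',(42,372),0))
E
```

```text
rack (array([ 0.4801, -0.3796,  0.1317]), np.float64(0.0020616857853632273)) [ 0.4803 -0.3776  0.137 ] [ 0.4797 -0.3809  0.131 ]
hung (array([0.5689, 0.1004, 0.2063]), np.float64(0.0014250930207800941)) [0.5684 0.1006 0.211 ] [0.5693 0.0993 0.205 ]
tab (array([0.4787, 0.0118, 0.0577]), np.float64(0.00031709645286427175)) [0.4781 0.012  0.064 ] [0.4788 0.0116 0.064 ]
tip [ 0.5645 -0.0813  0.218 ]
tip [ 0.5723 -0.1462  0.218 ]
shelf edge [0.562  0.1225 0.341 ] [ 0.5932 -0.2282  0.341 ] 5.085386786631325
dish [ 0.5269 -0.3175  0.06  ]
dish [ 0.5157 -0.447   0.06  ]
dish [ 0.428  -0.4321  0.06  ]
dish [ 0.44   -0.3028  0.06  ]
nearbottle (array([ 0.4036, -0.3175,  0.0968]), np.float64(0.0003284577575803499)) bigb (array([ 0.6232, -0.3455,  0.1758]), np.float64(0.0022571939921192806))
beaker [0.4136 0.0553 0.058 ] dropper (array([ 0.3765, -0.1404,  0.058 ]), np.float64(0.002054165810578876))
tray [ 0.6308 -0.0436  0.03  ]
tray [ 0.5016 -0.0446  0.03  ]
tray [0.4896 0.0662 0.03  ]
post bottoms [ 0.5073 -0.2344  0.    ] [0.468  0.2007 0.    ]
```

```bash
cat >> h.py <<'E'
YS=np.radians(5.1)
def rot(lean,yaw,mode):
    """lean: top toward robot; yaw: of stand/rack frame; mode 'tab': tool y=-ystand ; 'rack+': tool x=+yrack, 'rack-': tool x=-yrack"""
    B=R.from_euler('z',yaw).as_matrix(); l=np.radians(lean)
    z=B@[np.sin(l),0,-np.cos(l)]
    if mode=='tab': y=-B[:,1]; x=np.cross(y,z)
    else: x=B[:,1]*(1 if mode=='rack+' else -1); y=np.cross(z,x)
    return np.c_[x,y,z]
def delta(s,g,M):
    """rows values from state s to have grasp point at g with orientation M"""
    C=R.from_euler('xyz',s['tool_rot']).as_matrix()
    tcp=np.array(g)+.0187*M[:,2]
    d=C.T@(tcp-s['position']); rv=np.degrees(R.from_matrix(C.T@M).as_rotvec())
    print('row',np.round(d,4),np.round(rv,2),'|tcp',np.round(tcp,4)); return d,rv
def st():
    from workcell import observe
    s=observe(); np.set_printoptions(precision=4,suppress=True)
    C=R.from_euler('xyz',s['tool_rot']).as_matrix()
    print('t',s['clock'],'q',s['qpos'],'grasp',np.array(s['position'])-.0187*C[:,2],'F',s['force'],'w',s['grip_width']); return s
E
python3 - <<'E'
from h import *
s=st(); M=rot(25,YS,'tab')
delta(s,(.36,-.30,.26),M); delta(s,(.474,.012,.17),M)
E
```

```text
t 0.1 q [ 1.1128  0.5219 -0.0363  1.5999  0.0212  1.0211 -0.1128] grasp [ 0.2362 -0.5784  0.2495] F [0.8099 0.1853 0.1095] w 0.08570925740852706
row [ 0.2274 -0.2085 -0.0121] [-3.79 24.82 16.84] |tcp [ 0.3679 -0.2993  0.2431]
row [ 0.4509 -0.4542  0.0782] [-3.79 24.82 16.84] |tcp [0.4819 0.0127 0.1531]
```

>>> send_rows:
  plan: "0.227 -0.208 -0.012 -3.8 24.8 16.8 0.05;0.227 -0.208 -0.012 -3.8 24.8 16.8 0.05;0.227 -0.208 -0.012 -3.8 24.8 16.8 0.05;0.227 -0.208 -0.012 -3.8 24.8 16.8 0.05;0.227 -0.208 -0.012 -3.8 24.8 16.8 0.05;0.227 -0.208 -0.012 -3.8 24.8 16.8 0.05;0.227 -0.208 -0.012 -3.8 24.8 16.8 0.05;0.227 -0.208 -0.012 -3.8 24.8 16.8 0.05;0.227 -0.208 -0.012 -3.8 24.8 16.8 0.05;0.227 -0.208 -0.012 -3.8 24.8 16.8 0.05"

```text
clock: 0.93
position: [0.3681, -0.2996, 0.2435]
tool_rot: [3.14, -0.436, 0.092]
force: [0.5, -0.5, 0.1]
grip_width: 0.0501
finger_force: 0.0
```

Run:
```python
from h import *
s=st(); delta(s,(.474,.012,.15),rot(25,YS,'tab'))
```

```text
t 0.9333 q [ 1.0688  0.1828 -0.3226  2.187  -0.5274  0.5466 -0.2976] grasp [ 0.3602 -0.3003  0.2604] F [ 0.5046 -0.4806  0.1362] w 0.05010706311203993
row [ 0.0821 -0.3008  0.1595] [0.04 0.   0.16] |tcp [0.4819 0.0127 0.1331]
```

>>> send_rows:
  plan: "0.082 -0.301 0.159 0 0 0.2 0.05;0.082 -0.301 0.159 0 0 0.2 0.05;0.082 -0.301 0.159 0 0 0.2 0.05;0.082 -0.301 0.159 0 0 0.2 0.05;0.082 -0.301 0.159 0 0 0.2 0.05;0.082 -0.301 0.159 0 0 0.2 0.05;0.082 -0.301 0.159 0 0 0.2 0.05;0.082 -0.301 0.159 0 0 0.2 0.05;0.082 -0.301 0.159 0 0 0.2 0.05;0.082 -0.301 0.159 0 0 0.2 0.05"

```text
clock: 1.77
position: [0.443, -0.0939, 0.1692]
tool_rot: [-3.125, -0.427, 0.081]
force: [-0.3, -0.1, -0.7]
grip_width: 0.0499
finger_force: 0.0
```

Run:
```python
from h import *
from workcell import imaging
import cv2
s=st(); f=imaging.grab_frame('wrist'); f['state']=s; pickle.dump(f,open('pics/w1.pkl','wb')); print(f['tool_from_camera'],f['fx'],f['cx'],f['cy'])
cv2.imwrite('pics/w1.png',cv2.resize(f['color'][:,:,::-1],(800,600),interpolation=cv2.INTER_CUBIC))
delta(s,(.474,.012,.054),rot(25,YS,'tab'))
```

```text
t 1.7667 q [ 0.0484  0.2294  0.1315  2.4169 -1.059   0.1711 -0.2947] grasp [ 0.4353 -0.0948  0.1862] F [-0.3306 -0.1133 -0.6932] w 0.04992428224379409
[[-0.0011 -0.9495 -0.3139  0.0802]
 [ 1.     -0.0011 -0.0002  0.0002]
 [-0.0001 -0.3139  0.9495 -0.1439]
 [ 0.      0.      0.      1.    ]] 312.2852996566536 252.42321876756913 185.842497594857
row [-0.0117 -0.1008  0.1415] [-0.74  0.51 -0.43] |tcp [0.4819 0.0127 0.0371]
```

View pics/w1.png

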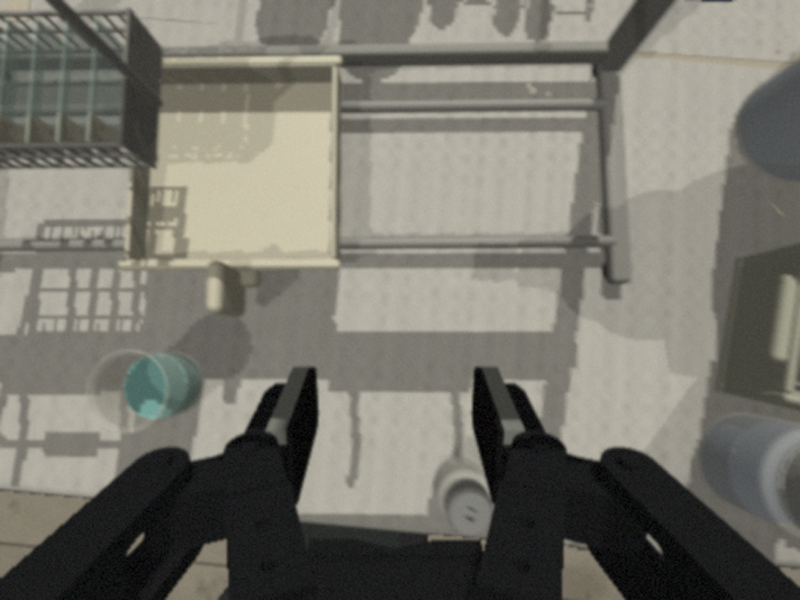

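The wrist view shows the tab at about (225,285), the tray's right edge at x≈338 and the beaker at (150,385). The lean runs joint 4 close to its limit, so I'll reduce it to 14°.

Run:
```python
from h import *
s=st(); delta(s,(.474,.012,.14),rot(14,YS,'tab'))
```

```text
t 1.8167 q [ 0.036   0.2305  0.136   2.4171 -1.0645  0.1713 -0.2919] grasp [ 0.4362 -0.0912  0.1858] F [2.1347 5.117  0.5492] w 0.0500066714755546
row [ 0.02   -0.0982  0.0624] [ -0.93 -10.46  -0.06] |tcp [0.4785 0.0124 0.1219]
```

>>> send_rows:
  plan: "0.02 0 0 -0.9 -10.5 0 0.05;0.02 0 0 -0.9 -10.5 0 0.05;0.02 -0.05 0.02 -0.9 -10.5 0 0.05;0.02 -0.098 0.062 -0.9 -10.5 0 0.05;0.02 -0.098 0.062 -0.9 -10.5 0 0.05;0.02 -0.098 0.062 -0.9 -10.5 0 0.05;0.02 -0.098 0.062 -0.9 -10.5 0 0.05;0.02 -0.098 0.062 -0.9 -10.5 0 0.05;0.02 -0.098 0.062 -0.9 -10.5 0 0.05;0.02 -0.098 0.062 -0.9 -10.5 0 0.05"

```text
clock: 2.65
position: [0.4779, 0.0076, 0.1234]
tool_rot: [-3.141, -0.245, 0.082]
force: [-0.6, 0.1, -0.2]
grip_width: 0.0502
finger_force: 0.0
```

Run:
```python
from h import *
s=st(); delta(s,(.474,.012,.054),rot(14,YS,'tab'))
```

```text
t 2.65 q [-0.5187  0.423   0.4641  2.2889 -0.6869  0.2824 -0.9574] grasp [0.4734 0.0072 0.1416] F [-0.6137  0.0669 -0.1579] w 0.050214437340066
row [-0.0203 -0.0047  0.0852] [ 0.07 -0.05 -0.4 ] |tcp [0.4785 0.0124 0.0359]
```

>>> send_rows:
  plan: "-0.005 -0.005 0.02 0 0 0 0.05;-0.01 -0.005 0.04 0 0 0 0.05;-0.015 -0.005 0.06 0 0 0 0.05;-0.02 -0.005 0.078 0 0 0 0.05;-0.02 -0.005 0.085 0 0 0 0.05;-0.02 -0.005 0.085 0 0 0 0.0;-0.02 -0.005 0.085 0 0 0 0.0;-0.02 -0.005 0.085 0 0 0 0.0;-0.02 -0.005 0.085 0 0 0 0.0;-0.02 -0.005 0.085 0 0 0 0.0"
  grip_force: 25

```text
clock: 3.48
position: [0.4852, 0.0142, 0.0471]
tool_rot: [-3.139, -0.227, 0.082]
force: [-4.4, -2.0, 10.5]
grip_width: 0.0093
finger_force: 28.2
```

Run:
```python
from h import *
from workcell import imaging
import cv2
s=st(); f=imaging.grab_frame('wrist'); f['state']=s; pickle.dump(f,open('pics/w2.pkl','wb'))
cv2.imwrite('pics/w2.png',cv2.resize(f['color'][:,:,::-1],(800,600),interpolation=cv2.INTER_CUBIC))
delta(s,(.486,-.122,.054),rot(14,YS,'tab'))
```

```text
t 3.4833 q [-0.3964  0.5953  0.3048  2.2888 -1.2629  0.1615 -0.4078] grasp [0.481  0.0138 0.0653] F [-4.409  -2.0397 10.5262] w 0.009262936907769604
row [-0.0082  0.1358  0.0093] [-0.05  0.97 -0.38] |tcp [ 0.4905 -0.1216  0.0359]
```

>>> send_rows:
  plan: "0 0.012 0 0 0 0 0;0 0.026 0 0 0 0 0;0 0.041 0 0 0 0 0;0 0.056 0 0 0 0 0;0 0.071 0 0 0 0 0;0 0.086 0 0 0 0 0;0 0.101 0 0 0 0 0;0 0.116 0 0 0 0 0;0 0.128 0 0 0 0 0;0 0.135 0 0 0 0 0"

```text
clock: 4.37
position: [0.4976, -0.1212, 0.0471]
tool_rot: [-3.14, -0.229, 0.083]
force: [3.7, 2.1, 8.8]
grip_width: 0.0093
finger_force: 27.9
```

Run:
```python
from h import *
from workcell import imaging
import cv2
s=st(); 
for n in('scene','top'):
    f=imaging.grab_frame(n);pickle.dump(f,open(f'pics/{n}2.pkl','wb'))
a=f['color'][:,:,::-1][125:265,190:390]; a=cv2.resize(a,(800,560),interpolation=cv2.INTER_CUBIC)
cv2.imwrite('pics/top2c.png',a)
delta(s,(.489,-.121,.065),rot(14,YS,'tab'))
```

```text
t 4.3667 q [-0.0825  0.6215  0.3187  2.214  -1.171   0.2605 -0.1977] grasp [ 0.4934 -0.1216  0.0653] F [3.6566 2.1013 8.8312] w 0.009279931720658899
row [-0.004  -0.001  -0.0007] [-0.02  0.89 -0.36] |tcp [ 0.4935 -0.1206  0.0469]
```

View pics/top2c.png

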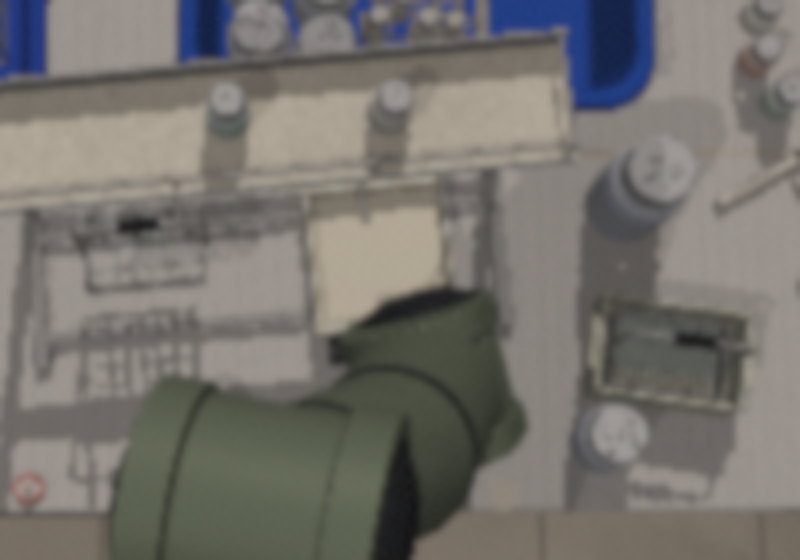

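The tray is now at crop x 310–443, and a free hook tip shows at about (366,215). I'll release the tab and rise.

>>> send_rows:
  plan: "0 0 0 0 0 0 0.05;0 0 0 0 0 0 0.05;0 0 0 0 0 0 0.05;0 0 0 0 0 0 0.05;0 0 -0.03 0 0 0 0.05;0 0 -0.06 0 0 0 0.05;0 0 -0.10 0 0 0 0.05;0 0.0 -0.14 0 0 0 0.05;0 0.04 -0.17 0 0 0 0.05;0 0.08 -0.17 0 0 0 0.05"

```text
clock: 5.3
position: [0.4665, -0.1922, 0.2143]
tool_rot: [-3.139, -0.23, 0.093]
force: [2.4, -0.5, 1.1]
grip_width: 0.0499
finger_force: 0.0
```

Run:
```python
from h import *
s=st()
YR=np.radians(-5)
g=np.array((.4798,-.3795,.131))
for m in('rack+','rack-'):
    M=rot(40,YR,m); delta(s,g-.09*M[:,2],M)
```

```text
t 5.3 q [-0.339   0.3765  0.8656  2.1202 -0.6777  0.6816 -0.4985] grasp [ 0.4622 -0.1926  0.2325] F [ 2.3748 -0.5071  1.0609] w 0.04986207991151004
row [-0.0545  0.1796  0.0163] [-24.21  16.85 -78.9 ] |tcp [ 0.4341 -0.3755  0.1856]
row [-0.0545  0.1796  0.0163] [17.62 25.31 97.4 ] |tcp [ 0.4341 -0.3755  0.1856]
```

>>> send_rows:
  plan: "-0.054 0.18 0.016 17.6 25.3 97.4 0.05;-0.054 0.18 0.016 17.6 25.3 97.4 0.05;-0.054 0.18 0.016 17.6 25.3 97.4 0.05;-0.054 0.18 0.016 17.6 25.3 97.4 0.05;-0.054 0.18 0.016 17.6 25.3 97.4 0.05;-0.054 0.18 0.016 17.6 25.3 97.4 0.05;-0.054 0.18 0.016 17.6 25.3 97.4 0.05;-0.054 0.18 0.016 17.6 25.3 97.4 0.05;-0.054 0.18 0.016 17.6 25.3 97.4 0.05;-0.054 0.18 0.016 17.6 25.3 97.4 0.05"

```text
clock: 6.13
position: [0.4309, -0.3784, 0.1812]
tool_rot: [-2.636, -0.221, -1.063]
force: [0.2, -0.7, -2.1]
grip_width: 0.05
finger_force: 0.0
```

Run:
```python
from h import *
s=st();print(s['tool_rot'])
YR=np.radians(-5)
g=np.array((.4798,-.3795,.131))
M=rot(40,YR,'rack-'); delta(s,g-.09*M[:,2],M)
```

```text
t 6.1333 q [ 0.4657  0.5003  0.5358  2.0864 -1.2576  0.7572 -0.6376] grasp [ 0.4213 -0.3796  0.1972] F [ 0.2456 -0.7236 -2.0844] w 0.050024196569178725
[-2.6364 -0.2211 -1.0629]
row [ 0.0001 -0.0059 -0.0019] [ 6.92  9.1  34.97] |tcp [ 0.4341 -0.3755  0.1856]
```

>>> send_rows:
  plan: "0 -0.006 -0.002 6.9 9.1 35 0.05;0 -0.006 -0.002 6.9 9.1 35 0.05;0 -0.006 -0.002 6.9 9.1 35 0.05;0 -0.006 -0.002 6.9 9.1 35 0.05;0 -0.006 -0.002 6.9 9.1 35 0.05;0 -0.006 -0.002 6.9 9.1 35 0.05;0 -0.006 -0.002 6.9 9.1 35 0.05"

```text
clock: 6.72
position: [0.434, -0.3751, 0.1837]
tool_rot: [-2.476, -0.052, -1.533]
force: [0.1, -1.0, -1.6]
grip_width: 0.05
finger_force: 0.0
```

Run:
```python
from h import *
from workcell import imaging
import cv2
s=st();print(s['tool_rot']); f=imaging.grab_frame('wrist'); f['state']=s; pickle.dump(f,open('pics/w3.pkl','wb'))
cv2.imwrite('pics/w3.png',cv2.resize(f['color'][:,:,::-1],(800,600),interpolation=cv2.INTER_CUBIC))
YR=np.radians(-5)
g=np.array((.4798,-.3795,.131))
M=rot(40,YR,'rack-'); delta(s,g-.09*M[:,2],M)
C=R.from_euler('xyz',s['tool_rot']).as_matrix();T=f['tool_from_camera']
def proj(P):
    c=np.linalg.inv(T)@np.r_[C.T@(np.array(P)-s['position']),1]
    return np.array([f['fx']*c[0]/c[2]+f['cx'],f['fy']*c[1]/c[2]+f['cy']])*1.5625
print(proj(g),proj(g+.0545*M[:,0]),proj(g-.0545*M[:,0]))
```

```text
t 6.7167 q [ 1.2294  0.4491 -0.4437  2.1656 -1.2606  0.3071 -1.0403] grasp [ 0.4225 -0.3748  0.1984] F [ 0.1089 -1.0281 -1.5877] w 0.05003247779636489
[-2.4763 -0.0522 -1.5331]
row [ 0.0005 -0.0012 -0.0014] [1.69 2.19 7.44] |tcp [ 0.4341 -0.3755  0.1856]
[387.5117 304.762 ] [403.3629 187.3826] [374.0782 404.2382]
```

View pics/w3.png

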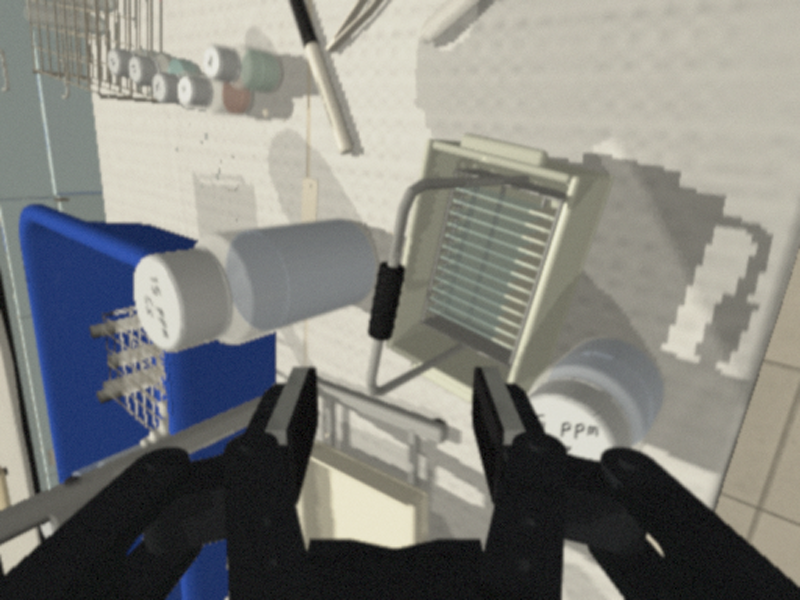

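The wrist view shows the sleeve at (386,301), against (387,305) predicted, so my sleeve estimate is good to about 2 mm. I'll finish the turn and then approach along the tool axis.

>>> send_rows:
  plan: "0 -0.001 -0.001 1.7 2.2 7.4 0.06;0 -0.001 -0.001 1.7 2.2 7.4 0.06;0 -0.001 -0.001 1.7 2.2 7.4 0.06;0 -0.001 -0.001 1.7 2.2 7.4 0.06"

```text
clock: 7.1
position: [0.4329, -0.3772, 0.1852]
tool_rot: [-2.447, -0.001, -1.654]
force: [-1.1, -0.3, -0.4]
grip_width: 0.0602
finger_force: 0.0
```

Run:
```python
from h import *
s=st();print(s['tool_rot'])
M=rot(40,np.radians(-5),'rack-'); delta(s,np.array((.4798,-.3795,.131)),M)
```

```text
t 7.1 q [ 1.4398  0.4952 -0.7142  2.1878 -1.2629  0.1628 -1.1335] grasp [ 0.421  -0.3761  0.1996] F [-1.1028 -0.2821 -0.4241] w 0.06020033580594326
[-2.447 -0.001 -1.654]
row [-0.0016 -0.0014  0.0904] [0.2  0.1  0.21] |tcp [ 0.4918 -0.3805  0.1167]
```

Run:
```python
from h import *
s=st()
M=rot(36,np.radians(-5),'rack-'); g=np.array((.4798,-.3795,.131))
delta(s,g-.04*M[:,2],M); delta(s,g-.001*M[:,2],M)
```

```text
t 7.1 q [ 1.4398  0.4952 -0.7142  2.1878 -1.2629  0.1628 -1.1335] grasp [ 0.421  -0.3761  0.1996] F [-1.1028 -0.2821 -0.4241] w 0.06020033580594326
row [-0.0016 -0.0027  0.0504] [-3.8   0.1   0.22] |tcp [ 0.4673 -0.3784  0.1482]
row [-0.0016 -0.0001  0.0893] [-3.8   0.1   0.22] |tcp [ 0.4902 -0.3804  0.1167]
```

>>> send_rows:
  plan: "-0.001 -0.003 0.02 -3.8 0.1 0.2 0.06;-0.002 -0.003 0.04 -3.8 0.1 0.2 0.06;-0.002 -0.003 0.05 -3.8 0.1 0.2 0.06;-0.002 -0.003 0.05 -3.8 0.1 0.2 0.06;-0.002 -0.002 0.065 -3.8 0.1 0.2 0.06;-0.002 -0.001 0.08 -3.8 0.1 0.2 0.06;-0.002 0 0.089 -3.8 0.1 0.2 0.06;-0.002 0 0.089 -3.8 0.1 0.2 0.06;-0.002 0 0.089 -3.8 0.1 0.2 0.06"

```text
clock: 7.85
position: [0.4918, -0.3869, 0.1276]
tool_rot: [-2.529, 0.014, -1.646]
force: [-0.7, 0.4, 0.9]
grip_width: 0.06
finger_force: 0.0
```

Run:
```python
from h import *
from workcell import imaging
import cv2
s=st();print(s['tool_rot']); f=imaging.grab_frame('wrist'); f['state']=s; pickle.dump(f,open('pics/w4.pkl','wb'))
cv2.imwrite('pics/w4.png',cv2.resize(f['color'][:,:,::-1],(800,600),interpolation=cv2.INTER_CUBIC))
M=rot(36,np.radians(-5),'rack-'); g=np.array((.4798,-.3795,.131)); delta(s,g,M)
```

```text
t 7.85 q [ 1.1066  0.5943 -0.4429  2.0726 -1.2629  0.1619 -1.2085] grasp [ 0.4811 -0.3864  0.1429] F [-0.6548  0.4396  0.9043] w 0.06004851615401555
[-2.5285  0.0139 -1.6461]
row [-0.0062  0.0081  0.0088] [0.88 1.05 0.09] |tcp [ 0.4907 -0.3805  0.1159]
```

View pics/w4.png

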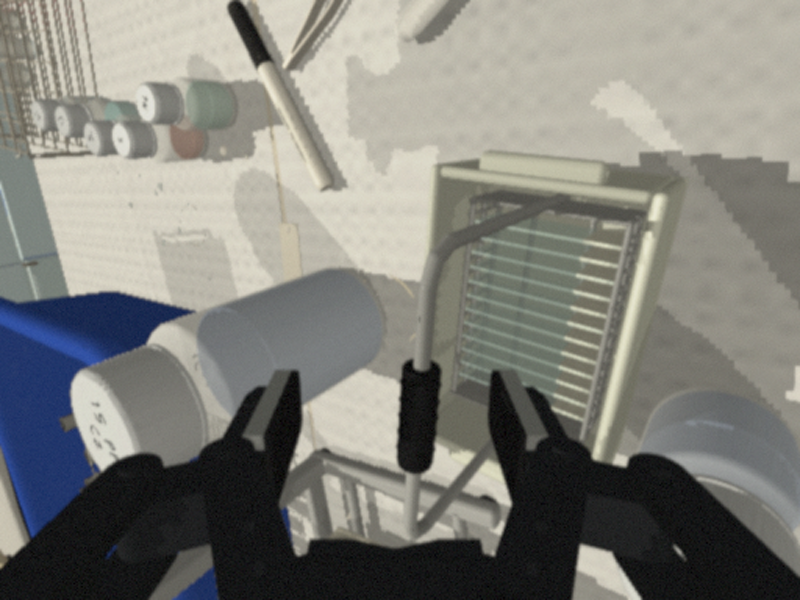

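The sleeve sits between the open fingers at (420,415), but joints 5 and 6 are pinned at their limits. I'll back out and use the half-turned grasp, which should bring joint 5 to mid-range.

Run:
```python
from h import *
s=st()
C=R.from_euler('xyz',s['tool_rot']).as_matrix();G=s['position']-.0187*C[:,2]
delta(s,G-.07*C[:,2]+[0,0,.05],C)
delta(s,np.array((.42,-.36,.26)),rot(2,-.3,'tab'))
```

```text
t 7.9 q [ 1.1077  0.5938 -0.4438  2.073  -1.2629  0.1618 -1.2087] grasp [ 0.4809 -0.3864  0.1432] F [-0.6313  0.2622  0.5715] w 0.05968125528181575
row [-0.0007 -0.0288 -0.1109] [0. 0. 0.] |tcp [ 0.4514 -0.3848  0.2352]
row [-0.023  -0.0056 -0.1344] [-28.8  -21.32 -75.23] |tcp [ 0.4206 -0.3602  0.2413]
```

>>> send_rows:
  plan: "0 0 -0.03 0 0 0 0.06;0 0 -0.06 0 0 0 0.06;-0.001 -0.028 -0.11 0 0 0 0.06;-0.023 -0.006 -0.134 -28.8 -21.3 -75.2 0.06;-0.023 -0.006 -0.134 -28.8 -21.3 -75.2 0.06;-0.023 -0.006 -0.134 -28.8 -21.3 -75.2 0.06;-0.023 -0.006 -0.134 -28.8 -21.3 -75.2 0.06;-0.023 -0.006 -0.134 -28.8 -21.3 -75.2 0.06;-0.023 -0.006 -0.134 -28.8 -21.3 -75.2 0.06;-0.023 -0.006 -0.134 -28.8 -21.3 -75.2 0.06"

```text
clock: 8.73
position: [0.4206, -0.361, 0.2418]
tool_rot: [-2.896, -0.12, -0.834]
force: [-0.7, -0.1, 0.4]
grip_width: 0.0603
finger_force: 0.0
```

>>> send_rows:
  plan: "0 0 0 -12.5 -9 -33 0.06;0 0 0 -12.5 -9 -33 0.06;0 0 0 -12.5 -9 -33 0.06;0 0 0 -12.5 -9 -33 0.06;0 0 0 -12.5 -9 -33 0.06;0 0 0 -12.5 -9 -33 0.06"

```text
clock: 9.23
position: [0.4222, -0.3594, 0.2416]
tool_rot: [3.119, -0.025, -0.24]
force: [1.5, 0.3, 0.5]
grip_width: 0.06
finger_force: 0.0
```

Run:
```python
from h import *
s=st();print(s['tool_rot'])
M=rot(36,np.radians(-5),'rack+');g=np.array((.4798,-.3795,.131))
delta(s,g-.09*M[:,2]+[0,0,.05],M)
```

```text
t 9.2333 q [ 0.6263  0.3813 -0.0465  1.803   0.0371  0.9268 -1.2498] grasp [ 0.4219 -0.3589  0.2603] F [1.5352 0.2644 0.482 ] w 0.06003270666982224
[ 3.1194 -0.0252 -0.2403]
row [0.0192 0.0121 0.0037] [-24.35  30.88 -94.94] |tcp [ 0.4381 -0.3758  0.2387]
```

>>> send_rows:
  plan: "0.019 0.012 0.004 -24.3 30.9 -94.9 0.06;0.019 0.012 0.004 -24.3 30.9 -94.9 0.06;0.019 0.012 0.004 -24.3 30.9 -94.9 0.06;0.019 0.012 0.004 -24.3 30.9 -94.9 0.06;0.019 0.012 0.004 -24.3 30.9 -94.9 0.06;0.019 0.012 0.004 -24.3 30.9 -94.9 0.06;0.019 0.012 0.004 -24.3 30.9 -94.9 0.06;0.019 0.012 0.004 -24.3 30.9 -94.9 0.06;0.019 0.012 0.004 -24.3 30.9 -94.9 0.06;0.019 0.012 0.004 -24.3 30.9 -94.9 0.06"

```text
clock: 10.07
position: [0.436, -0.377, 0.2384]
tool_rot: [2.675, -0.126, 0.961]
force: [0.5, -1.2, -0.3]
grip_width: 0.06
finger_force: 0.0
```

Run:
```python
from h import *
s=st();print(s['tool_rot'])
M=rot(36,np.radians(-5),'rack+');g=np.array((.4798,-.3795,.131))
delta(s,g-.09*M[:,2]+[0,0,.05],M)
```

```text
t 10.0667 q [ 1.1145  0.2988 -0.502   2.0849  0.0145  0.3296  0.0125] grasp [ 0.4279 -0.3739  0.255 ] F [ 0.4856 -1.1644 -0.338 ] w 0.06003793055335827
[ 2.6753 -0.1261  0.961 ]
row [0.0021 0.0009 0.0005] [ -7.17   9.54 -29.23] |tcp [ 0.4381 -0.3758  0.2387]
```

>>> send_rows:
  plan: "0.002 0.001 0 -7.2 9.5 -29.2 0.06;0.002 0.001 0 -7.2 9.5 -29.2 0.06;0.002 0.001 0 -7.2 9.5 -29.2 0.06;0.002 0.001 0 -7.2 9.5 -29.2 0.06;0.002 0.001 0 -7.2 9.5 -29.2 0.06;0.002 0.001 0 -7.2 9.5 -29.2 0.06;0.002 0.001 0 -7.2 9.5 -29.2 0.06;0.002 0.001 0 -7.2 9.5 -29.2 0.06"

```text
clock: 10.73
position: [0.4385, -0.3759, 0.2386]
tool_rot: [2.516, -0.003, 1.477]
force: [-0.8, 0.5, 0.8]
grip_width: 0.0602
finger_force: 0.0
```

Run:
```python
from h import *
s=st();print(s['tool_rot'])
M=rot(36,np.radians(-5),'rack+');g=np.array((.4798,-.3795,.131))
delta(s,g-.09*M[:,2],M)
```

```text
t 10.7333 q [ 1.6147  0.4575 -0.9928  2.0962  0.0014  0.2721  0.6762] grasp [ 0.4276 -0.3749  0.2537] F [-0.8103  0.4967  0.7502] w 0.06016620006804429
[ 2.5163 -0.0035  1.4769]
row [-0.0002 -0.0296  0.0402] [-0.17  0.06 -0.43] |tcp [ 0.4381 -0.3758  0.1887]
```

Run:
```python
from h import *
s=st()
M=rot(36,YS,'rack+')
delta(s,(.52,-.118,.25),M)
```

```text
t 10.7333 q [ 1.6147  0.4575 -0.9928  2.0962  0.0014  0.2721  0.6762] grasp [ 0.4276 -0.3749  0.2537] F [-0.8103  0.4967  0.7502] w 0.06016620006804429
row [0.2664 0.0522 0.0434] [-0.15  5.99 -8.61] |tcp [ 0.5309 -0.117   0.2349]
```

>>> send_rows:
  plan: "0.266 0.052 0.043 -0.2 6 -8.6 0.06;0.266 0.052 0.043 -0.2 6 -8.6 0.06;0.266 0.052 0.043 -0.2 6 -8.6 0.06;0.266 0.052 0.043 -0.2 6 -8.6 0.06;0.266 0.052 0.043 -0.2 6 -8.6 0.06;0.266 0.052 0.043 -0.2 6 -8.6 0.06;0.266 0.052 0.043 -0.2 6 -8.6 0.06;0.266 0.052 0.043 -0.2 6 -8.6 0.06;0.266 0.052 0.043 -0.2 6 -8.6 0.06;0.266 0.052 0.043 -0.2 6 -8.6 0.06"

```text
clock: 11.57
position: [0.5165, -0.15, 0.2327]
tool_rot: [2.522, 0.003, 1.661]
force: [-0.2, 0.4, 0.0]
grip_width: 0.06
finger_force: 0.0
```

Run:
```python
from h import *
from workcell import imaging
import cv2
s=st();print(s['tool_rot']); f=imaging.grab_frame('wrist'); f['state']=s; pickle.dump(f,open('pics/w5.pkl','wb'))
cv2.imwrite('pics/w5.png',cv2.resize(f['color'][:,:,::-1],(800,600),interpolation=cv2.INTER_CUBIC))
M=rot(36,YS,'rack+')
delta(s,(.52,-.118,.25),M);delta(s,(.586,-.1125,.228),M)
```

```text
t 11.5667 q [ 1.2235  0.3716 -1.0904  2.2546  0.8843  0.1648 -0.4828] grasp [ 0.5057 -0.1509  0.2479] F [-0.1556  0.4032  0.0069] w 0.059961662116925184
[2.5217 0.0031 1.6609]
row [0.0315 0.0154 0.0082] [-0.48  0.11  0.16] |tcp [ 0.5309 -0.117   0.2349]
row [0.0311 0.0566 0.0646] [-0.48  0.11  0.16] |tcp [ 0.5969 -0.1115  0.2129]
```

View pics/w5.png

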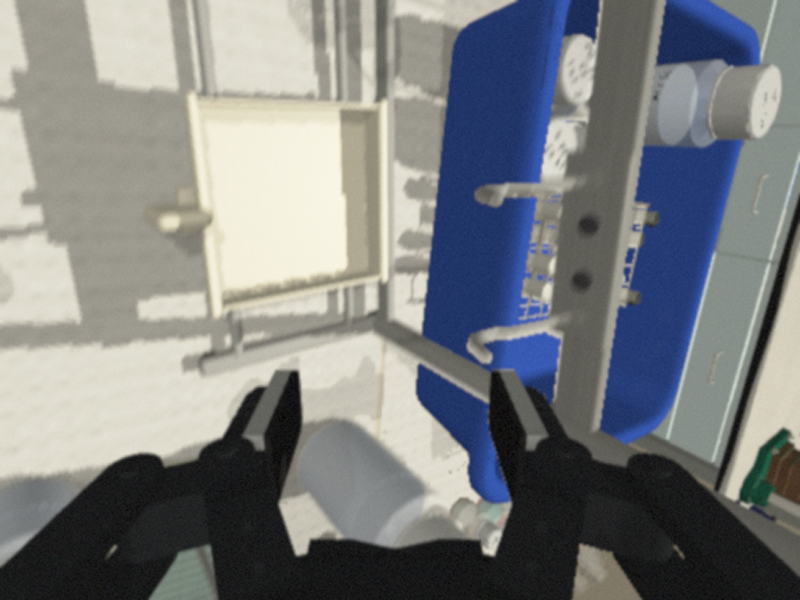

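The wrist view shows both free hooks: the upper bend at about (480,195), the lower at about (475,348), and the rods meeting the rail at about (575,187) and (560,322). The tray spans (195,95) to (385,310). I'll fit the hook model numerically from a brightness mask.

```bash
cat >> h.py <<'E'
def proj(f,P):
    s=f['state'];C=R.from_euler('xyz',s['tool_rot']).as_matrix();T=f['tool_from_camera']
    c=np.linalg.inv(T)@np.r_[C.T@(np.array(P)-s['position']),1]
    return np.array([f['fx']*c[0]/c[2]+f['cx'],f['fy']*c[1]/c[2]+f['cy']])
E
python3 - <<'E'
from h import *
f=pickle.load(open('pics/w5.pkl','rb'))
im=f['color'].astype(int)
m=(im[:,:,0]>95)  # red high => not blue
for r0,r1 in((112,134),(198,234)):
    print('cols 296..375')
    for v in range(r0,r1): print(v,''.join('#' if m[v,u] else '.' for u in range(296,375)))
B=R.from_euler('z',YS).as_matrix(); seat=np.array((.586,-.1125,.205))
for y in(.034,-.034):
    for n,o in(('tiptop',(-.014,y,.013)),('bend',(-.014,y,-.003)),('seatrod',(0,y,-.0055)),('plate',(.054,y,-.0055))):
        print(y,n,proj(f,seat+B@o))
for c in((-.065,.065),(.065,.065),(.065,-.065),(-.065,-.065)):print('tray',proj(f,seat*[1,1,0]+B@[c[0],c[1],.03])*1.5625)
print('tab',proj(f,seat*[1,1,0]+B@[-.097,0,.064])*1.5625)
E
```

```text
cols 296..375
112 .................................................##############################
113 .................................................##############################
114 ..................................................#############################
115 .................................................##############################
116 .................................................##############################
117 ...........................####################################################
118 ..................#############################################################
119 ...............################################################################
120 ..............#################################################################
121 ................###############################################################
122 ..........##.....###########################################################..#
123 ........######.....###################################################.#.#.#...
124 ........######..#.###################################################.#..#
[... 3591 characters left out ...]
.....................######.##.......##.
232 ######......######..........................................#####...........###
233 #######.....................................................####....#.....#..##
0.034 tiptop [319.10327241 109.43967178]
0.034 bend [300.21773071 107.70195997]
0.034 seatrod [313.01557557 106.53540128]
0.034 plate [363.45041581 103.56669139]
-0.034 tiptop [312.00390168 215.10069263]
-0.034 bend [295.37146661 207.55784553]
-0.034 seatrod [307.17242762 202.28029947]
-0.034 plate [354.09166708 188.51453909]
tray [208.85322521 100.33073793]
tray [387.3930255  106.09170581]
tray [387.84481495 273.46289886]
tray [231.35973889 304.40218952]
tab [180.98980016 222.21811181]
```

Run:
```python
from h import *
from scipy.optimize import least_squares
np.set_printoptions(precision=4,suppress=True)
a=atz('top',(-25,211),.341);b=atz('top',(571,155),.341);print('shelf',a,b,(a+b)/2,np.linalg.norm(a-b))
f=pickle.load(open('pics/w5.pkl','rb'))
obs=[((-.014,.034,.012),(318,127.5)),((-.014,-.034,.012),(311.5,229)),((.02,.034,0),None),]
def res(p,full=False):
    B=R.from_euler('z',p[2]).as_matrix(); S=np.array((p[0],p[1],.205)); r=[]
    for o,w in obs[:2]: r+=list(proj(f,S+B@o)-w)
    # rod centre lines at given columns (rod axis 5.5mm below wire axis)
    for y,u,v in((.034,340,122),(.034,328,122.5),(-.034,345,209.5),(-.034,325,213.5)):
        A,Q=proj(f,S+B@(0,y,-.0055)),proj(f,S+B@(.05,y,-.0055))
        r.append(A[1]+(Q[1]-A[1])*(u-A[0])/(Q[0]-A[0])-v)
    r.append((p[2]-YS)/np.radians(1)*2)
    return np.array(r)
q=least_squares(res,[.586,-.1125,YS]);print(q.x[:2],np.degrees(q.x[2]),q.fun)
# tray from wrist corners (top rim)
def wray(uv,z):
    s=f['state'];C=R.from_euler('xyz',s['tool_rot']).as_matrix();T=f['tool_from_camera']
    d=C@T[:3,:3]@[(uv[0]/1.5625-f['cx'])/f['fx'],(uv[1]/1.5625-f['cy'])/f['fy'],1];e=s['position']+C@T[:3,3]
    return e+d*(z-e[2])/d[2]
P=np.array([wray(c,.032) for c in((192,95),(385,100),(387,279),(214,316))]);print('tray',P,P.mean(0))
F['top']=pickle.load(open('pics/top2.pkl','rb'))
print('top tray L/R edges',atz('top',(310,270),.032),atz('top',(443,255),.032),'hook tip',atz('top',(366,217),.217))
```

```text
shelf [0.5535 0.217  0.341 ] [ 0.5971 -0.2368  0.341 ] [ 0.5753 -0.0099  0.341 ] 0.4558373030549335
[ 0.5887 -0.1244] 4.256802978070001 [ 0.9979  1.6424 -0.4475  1.3417  0.5766  1.0796 -4.1548 -1.926  -1.6864]
tray [[ 0.5054 -0.0519  0.032 ]
 [ 0.6411 -0.0383  0.032 ]
 [ 0.6546 -0.1756  0.032 ]
 [ 0.5147 -0.1891  0.032 ]] [ 0.579  -0.1137  0.032 ]
top tray L/R edges [ 0.5594 -0.0496  0.032 ] [ 0.5735 -0.1735  0.032 ] hook tip [ 0.5732 -0.0885  0.217 ]
```

Run:
```python
from h import *
s=st()
M=rot(8,YS,'rack+')
delta(s,(.4896,-.0867,.16),M);delta(s,(.4896,-.0867,.0605),M);delta(s,(.4921,-.1146,.0605),M)
```

```text
t 11.6167 q [ 1.2183  0.3704 -1.0921  2.2551  0.8971  0.1641 -0.5041] grasp [ 0.5069 -0.1478  0.2486] F [1.6437 3.8717 2.1408] w 0.05973987038722827
row [ 0.0625 -0.0699  0.063 ] [27.63  0.01  0.01] |tcp [ 0.4922 -0.0865  0.1415]
row [ 0.0625 -0.1279  0.1438] [27.63  0.01  0.01] |tcp [ 0.4922 -0.0865  0.042 ]
row [ 0.0345 -0.1279  0.1438] [27.63  0.01  0.01] |tcp [ 0.4947 -0.1144  0.042 ]
```

>>> send_rows:
  plan: "0.03 -0.04 0.03 27.6 0 0 0;0.062 -0.07 0.063 27.6 0 0 0;0.062 -0.07 0.063 27.6 0 0 0;0.062 -0.07 0.063 27.6 0 0 0;0.062 -0.07 0.063 27.6 0 0 0;0.062 -0.07 0.063 27.6 0 0 0;0.062 -0.07 0.063 27.6 0 0 0;0.062 -0.07 0.063 27.6 0 0 0;0.062 -0.07 0.063 27.6 0 0 0"

```text
clock: 12.37
position: [0.4898, -0.092, 0.1405]
tool_rot: [3.002, 0.005, 1.662]
force: [0.5, -1.0, 0.2]
grip_width: -0.0001
finger_force: 0.0
```

Run:
```python
from h import *
s=st()
M=rot(8,YS,'rack+')
delta(s,(.4896,-.0867,.0605),M);delta(s,(.4921,-.1146,.0605),M)
```

```text
t 12.3667 q [ 0.8256  0.5693 -0.9833  2.088   0.7572  0.7078 -0.5374] grasp [ 0.4872 -0.0922  0.1591] F [ 0.4612 -1.0311  0.1983] w -0.00010554652302945268
row [ 0.0058 -0.0109  0.098 ] [0.01 0.25 0.16] |tcp [ 0.4922 -0.0865  0.042 ]
row [-0.0222 -0.0109  0.0981] [0.01 0.25 0.16] |tcp [ 0.4947 -0.1144  0.042 ]
```

>>> send_rows:
  plan: "0.006 -0.011 0.02 0 0.2 0.2 0;0.006 -0.011 0.045 0 0.2 0.2 0;0.006 -0.011 0.07 0 0.2 0.2 0;0.006 -0.011 0.09 0 0.2 0.2 0;0.006 -0.011 0.098 0 0.2 0.2 0;0.006 -0.011 0.098 0 0.2 0.2 0"

```text
clock: 12.87
position: [0.4916, -0.0856, 0.0409]
tool_rot: [3.004, -0.001, 1.66]
force: [-0.3, 0.2, 0.5]
grip_width: -0.0
finger_force: 0.0
```

Run:
```python
from h import *
s=st()
M=rot(8,YS,'rack+')
delta(s,(.4921,-.1146,.0605),M)
```

```text
t 12.8667 q [ 0.6484  0.7134 -0.7695  2.1406  1.0347  0.5336 -0.7937] grasp [ 0.4891 -0.0859  0.0594] F [-0.3178  0.2475  0.5015] w -4.107642725507554e-05
row [-0.0289  0.0006 -0.001 ] [-0.14 -0.06 -0.  ] |tcp [ 0.4947 -0.1144  0.042 ]
```

>>> send_rows:
  plan: "-0.005 0.001 0 0 0 0 0;-0.01 0.001 0 0 0 0 0;-0.014 0.001 0 0 0 0 0;-0.017 0.001 0 0 0 0 0;-0.02 0.001 0 0 0 0 0;-0.023 0.001 0 0 0 0 0;-0.026 0.001 0 0 0 0 0;-0.028 0.001 0 0 0 0 0;-0.029 0.001 0 0 0 0 0;-0.029 0.001 0 0 0 0 0"

```text
clock: 13.7
position: [0.496, -0.1146, 0.0418]
tool_rot: [3.003, -0.001, 1.66]
force: [0.4, -0.3, 0.1]
grip_width: -0.0001
finger_force: 0.0
```

Run:
```python
from h import *
from workcell import imaging
s=st()
f=imaging.grab_frame('wrist'); f['state']=s; pickle.dump(f,open('pics/w6.pkl','wb'))
C=R.from_euler('xyz',s['tool_rot']).as_matrix()
print(C)
```

```text
t 13.7 q [ 0.7133  0.7256 -0.7799  2.1142  1.0122  0.5478 -0.7043] grasp [ 0.4935 -0.1149  0.0603] F [ 0.4268 -0.3207  0.0715] w -5.1486643982488735e-05
[[-0.089   0.9865  0.1373]
 [ 0.996   0.0881  0.0128]
 [ 0.0005  0.1379 -0.9904]]
```

Run:
```python
from h import *
from workcell import imaging
n=imaging.grab_frame('top');n['state']=0;pickle.dump(n,open('pics/top3.pkl','wb'))
o=pickle.load(open('pics/top2.pkl','rb'))
for v in(178,184,190):
    for f in(o,n): print(v,f['color'][v,262:306,:].astype(int)[:,0]-f['color'][v,262:306,:].astype(int)[:,2])
```

```text
178 [ 9  8  8 11 14 15 17 18 20 20 20 21 22 22 22 22 23 19 14 13 19 24 26 25
 26 26 27 27 28 28 28 28 27 28 28 27 25 20 13 11  9  8  8  9]
178 [ 9  9  9  8  9  9 12 17 18 19 20 21 22 22 23 23 22 20 15 14 19 24 26 26
 26 27 27 28 29 28 29 28 28 29 29 29 28 27 23 17 12 10  9  9]
184 [12 12 10  9 13 17 23 26 28 28 28 28 28 28 28 28 28 28 29 29 29 28 28 28
 29 29 28 29 28 29 29 29 29 29 29 29 28 26 21 15 12 10 11 11]
184 [12 13 12 11 10  9 10 15 22 26 28 29 30 29 29 29 29 29 29 29 30 30 30 29
 30 30 30 30 29 29 28 25 22 22 24 25 26 26 27 23 20 15 14 12]
190 [12 12 12 10 11 15 21 26 26 28 28 28 29 28 29 28 28 28 28 28 28 28 29 28
 28 28 28 28 28 28 29 28 28 28 28 28 27 26 21 17 16 13 12 10]
190 [12 12 13 12 12 10 10 13 18 23 26 28 29 28 29 29 29 29 30 29 28 29 28 28
 27 26 25 23 15  9  8  9 10 10 11 11 11 10 10 11 10  8  6  6]
```

Run:
```python
from h import *
s=st()
M=rot(36,np.radians(-5),'rack+');g=np.array((.4798,-.3795,.131))
C=R.from_euler('xyz',s['tool_rot']).as_matrix()
delta(s,np.array(s['position'])-.0187*C[:,2]+[-.01,.02,.10],C)
delta(s,g-.07*M[:,2]+[0,0,.05],M)
```

```text
t 13.8 q [ 0.7129  0.7256 -0.7798  2.1144  1.0123  0.5478 -0.7046] grasp [ 0.4934 -0.1147  0.0602] F [ 0.3723 -0.1849 -0.3204] w -1.73912627661787e-05
row [ 0.0209  0.0057 -0.1002] [0. 0. 0.] |tcp [ 0.4859 -0.0944  0.1417]
row [-0.2572 -0.0438 -0.1888] [-28.01  -3.85   9.47] |tcp [ 0.4498 -0.3769  0.2225]
```

>>> send_rows:
  plan: "0.006 0 0 0 0 0 0;0.012 0 -0.03 0 0 0 0;0.012 0 -0.07 0 0 0 0;0.012 0 -0.11 0 0 0 0;0 -0.02 -0.15 0 0 0 0.06;-0.04 -0.044 -0.189 -10 -1 3 0.06;-0.08 -0.044 -0.189 -28 -3.8 9.5 0.06;-0.12 -0.044 -0.189 -28 -3.8 9.5 0.06;-0.16 -0.044 -0.189 -28 -3.8 9.5 0.06;-0.2 -0.044 -0.189 -28 -3.8 9.5 0.06"

```text
clock: 14.63
position: [0.444, -0.2575, 0.2191]
tool_rot: [2.566, 0.004, 1.505]
force: [3.5, -0.2, -1.2]
grip_width: 0.0599
finger_force: 0.0
```

Run:
```python
from h import *
s=st();print(s['tool_rot'])
M=rot(36,np.radians(-5),'rack+');g=np.array((.4798,-.3795,.131))
delta(s,g-.07*M[:,2],M);delta(s,g,M)
```

```text
t 14.6333 q [ 1.5284  0.3955 -1.1391  2.2706  0.6568  0.1966 -0.1594] grasp [ 0.4339 -0.2568  0.2348] F [ 3.5204 -0.168  -1.1833] w 0.05986070305666825
[2.5658 0.0041 1.5051]
row [-0.1185 -0.0143  0.0469] [-3.   -0.5   1.15] |tcp [ 0.4498 -0.3769  0.1725]
row [-0.1192 -0.0106  0.1168] [-3.   -0.5   1.15] |tcp [ 0.4907 -0.3805  0.1159]
```

>>> send_rows:
  plan: "-0.03 -0.014 0 -3 -0.5 1.1 0.06;-0.06 -0.014 0 -3 -0.5 1.1 0.06;-0.09 -0.014 0 -3 -0.5 1.1 0.06;-0.118 -0.014 0 -3 -0.5 1.1 0.06;-0.118 -0.014 0.02 -3 -0.5 1.1 0.06;-0.118 -0.014 0.04 -3 -0.5 1.1 0.06;-0.118 -0.014 0.047 -3 -0.5 1.1 0.06;-0.118 -0.014 0.047 -3 -0.5 1.1 0.06"

```text
clock: 15.3
position: [0.4502, -0.3743, 0.1694]
tool_rot: [2.52, -0.004, 1.486]
force: [-0.1, 1.0, 0.9]
grip_width: 0.0606
finger_force: 0.0
```

Run:
```python
from h import *
s=st();print(s['tool_rot'])
M=rot(36,np.radians(-5),'rack+');g=np.array((.4798,-.3795,.131))
delta(s,g,M)
```

```text
t 15.3 q [ 1.6088  0.6633 -1.0711  2.1322  0.9564  0.2188 -0.1879] grasp [ 0.4394 -0.3735  0.1846] F [-0.1351  1.0274  0.9146] w 0.06055891852296366
[ 2.52   -0.0037  1.486 ]
row [-0.0029  0.0021  0.0673] [-0.38 -0.25 -0.01] |tcp [ 0.4907 -0.3805  0.1159]
```

>>> send_rows:
  plan: "-0.003 0.002 0.015 -0.4 -0.2 0 0.06;-0.003 0.002 0.03 -0.4 -0.2 0 0.06;-0.003 0.002 0.045 -0.4 -0.2 0 0.06;-0.003 0.002 0.057 -0.4 -0.2 0 0.06;-0.003 0.002 0.066 -0.4 -0.2 0 0.06;-0.003 0.002 0.067 -0.4 -0.2 0 0.06;-0.003 0.002 0.067 -0.4 -0.2 0 0.06"

```text
clock: 15.88
position: [0.49, -0.3815, 0.1174]
tool_rot: [2.512, 0.0, 1.483]
force: [0.4, -1.0, 0.1]
grip_width: 0.0601
finger_force: 0.0
```

Run:
```python
from h import *
from workcell import imaging
s=st();print(s['tool_rot'])
f=imaging.grab_frame('wrist'); f['state']=s; pickle.dump(f,open('pics/w7.pkl','wb'))
M=rot(36,np.radians(-5),'rack+');g=np.array((.4798,-.3795,.131))
delta(s,g,M)
print('pred',proj(f,g)); im=f['color'].sum(2).astype(int)
u,v=np.round(proj(f,g)).astype(int)
for r in range(v-30,v+31,6): print(r,im[r,u-40:u+40:2]//3)
```

```text
t 15.8833 q [ 1.4376  0.7533 -0.923   2.0949  1.517   0.1706 -0.7349] grasp [ 0.479  -0.3805  0.1325] F [ 0.3763 -1.0234  0.1476] w 0.0600593082034543
[2.512  0.0002 1.4829]
row [ 0.0011 -0.0004  0.0016] [ 0.07  0.03 -0.02] |tcp [ 0.4907 -0.3805  0.1159]
pred [251.9005 261.6802]
232 [110 104 121 124 126 126 126 125 115 114 115 114 112 117 147 166  59  16
  12  20  57  88 112 123 104  37  14  16  62 167 182 181 184 202 214 210
 211 214 212 208]
238 [138 118 119 124 126 126 128 123 113 112 112 112 111 120 152 161  28  20
  19  21  23  12  30  22  26  29  28  28  81 178 188 187 189 206 207 207
 205 206 209 211]
244 [117 105 103 109 111 117 124 120 112 112 113 111 113 122 147 106  14  20
  17  20  16  24  19  25  16  26  23  29  65 173 183 180 182 204 210 210
 210 210 207 209]
250 [108  97  97 109 114 112 112 115 111 112 112 115 113 124 158 114  20  10
  21  18  23  20  23  21  26  24  20  20 119 180 184 186 190 206 209 211
 207 211 211 212]
256 [ 81  92  96 106 110 111 112 111 112 110 111 113 111 127 153  77  16  13
  19  20  22  21  21  20  20  11  21  26 110 183 186 180 198 209 204 20
[... 327 characters left out ...]
10 207 203
 209 209 210 206]
274 [101  97 100  98  97  99  99 103 108 109 113 112 114 134 153  47  13  21
  11  17  22  21  10  21  21  19  13 110 209 205 207 210 207 208 206 202
 208 213 208 171]
280 [102 107 104 103 102 101 100 100 102  98 102 109 117 138 153  31  12  23
  17  18  21  19  19  21  21  14  18 108 205 203 198 206 212 211 213 209
 202 174 162 133]
286 [102 102 101 103 108 114 132 151 168 182 187 186 175 157 137  24  17  16
  21  14  18  10  17  10  18  13  19 147 208 210 211 211 210 209 199 155
 170 128 126 131]
292 [167 179 186 186 183 179 177 182 182 180 179 184 184 167  95  22   9  18
   6  18  15  15  16  12  17  20  43 177 208 206 204 206 201 176 163 129
 123 134 148 123]
```

The sleeve is centred between the fingers (seen at column 254, predicted 252). Closing, then lifting slowly.

>>> send_rows:
  plan: "0.001 0 0.002 0 0 0 0.06;0.001 0 0.002 0 0 0 0.0;0.001 0 0.002 0 0 0 0.0;0.001 0 0.002 0 0 0 0.0;0.001 0 0.002 0 0 0 0.0;0.001 0 0.002 0 0 0 0.0;0.001 0 0.002 0 0 0 0.0;0.001 0 0.002 0 0 0 0.0"
  grip_force: 60

```text
clock: 16.6
position: [0.4913, -0.3813, 0.1159]
tool_rot: [2.511, 0.001, 1.482]
force: [-0.2, -0.5, 4.8]
grip_width: 0.0103
finger_force: 58.3
```

Run:
```python
from h import *
s=st();print(s['tool_rot'],s['finger_force'])
C=R.from_euler('xyz',s['tool_rot']).as_matrix();G=s['position']-.0187*C[:,2]
for z in(.03,.06,.11): delta(s,G+[0,0,z],C)
```

```text
t 16.6 q [ 1.4357  0.7583 -0.9246  2.0945  1.5459  0.1749 -0.763 ] grasp [ 0.4803 -0.3803  0.1311] F [-0.2219 -0.4951  4.7849] w 0.010322756866703395
[2.5115 0.0009 1.4822] 58.268752098083496
row [-0.      0.0177 -0.0242] [0. 0. 0.] |tcp [ 0.4913 -0.3813  0.1459]
row [-0.0001  0.0354 -0.0485] [0. 0. 0.] |tcp [ 0.4913 -0.3813  0.1759]
row [-0.0001  0.0648 -0.0889] [0. 0. 0.] |tcp [ 0.4913 -0.3813  0.2259]
```

>>> send_rows:
  plan: "0 0.003 -0.004 0 0 0 0;0 0.008 -0.011 0 0 0 0;0 0.013 -0.0178 0 0 0 0;0 0.0177 -0.0242 0 0 0 0;0 0.0236 -0.0323 0 0 0 0;0 0.0236 -0.0323 0 0 0 0"

```text
clock: 17.1
position: [0.4911, -0.3813, 0.1565]
tool_rot: [2.512, 0.001, 1.482]
force: [-0.6, -0.7, -1.3]
grip_width: 0.0101
finger_force: 58.4
```

Run:
```python
from h import *
s=st();print(s['tool_rot'],s['finger_force'],s['moment'])
M=rot(36,np.radians(-5),'rack+')
for z in(.19,.22,.25): delta(s,(.480,-.3803,z),M)
```

```text
t 17.1 q [ 1.529   0.7348 -1.0661  2.0738  1.2016  0.2626 -0.4345] grasp [ 0.4801 -0.3803  0.1716] F [-0.5731 -0.6773 -1.264 ] w 0.01010533814008697
[2.5116 0.0008 1.4818] 58.40622961521149 [0.1015 0.86   0.0204]
row [ 0.      0.0107 -0.015 ] [ 0.09  0.09 -0.05] |tcp [ 0.4909 -0.3813  0.1749]
row [ 0.      0.0284 -0.0392] [ 0.09  0.09 -0.05] |tcp [ 0.4909 -0.3813  0.2049]
row [ 0.      0.046  -0.0634] [ 0.09  0.09 -0.05] |tcp [ 0.4909 -0.3813  0.2349]
```

>>> send_rows:
  plan: "0 0.006 -0.008 0 0 0 0;0 0.013 -0.018 0 0 0 0;0 0.021 -0.029 0 0 0 0;0 0.029 -0.04 0 0 0 0;0 0.037 -0.051 0 0 0 0;0 0.043 -0.06 0 0 0 0;0 0.046 -0.063 0 0 0 0;0 0.046 -0.063 0 0 0 0"

```text
clock: 17.77
position: [0.4913, -0.3814, 0.2336]
tool_rot: [2.512, 0.001, 1.481]
force: [-0.3, -0.6, -2.1]
grip_width: 0.0098
finger_force: 58.5
```

Run:
```python
from h import *
s=st();print(s['tool_rot'],s['finger_force'])
M=rot(36,YS,'rack+')
delta(s,(.49,-.25,.25),M);delta(s,(.53,-.126,.243),M)
```

```text
t 17.7667 q [ 1.6867  0.7223 -1.3296  2.0132  0.9573  0.4659 -0.2202] grasp [ 0.4803 -0.3804  0.2487] F [-0.2788 -0.5946 -2.1371] w 0.009786020897465783
[2.5118 0.0009 1.4815] 58.502392172813416
row [ 0.1327 -0.0009 -0.0024] [ 0.08  6.05 -8.23] |tcp [ 0.5009 -0.249   0.2349]
row [0.2598 0.0183 0.0201] [ 0.08  6.05 -8.23] |tcp [ 0.5409 -0.125   0.2279]
```

>>> send_rows:
  plan: "0.01 0 0 0 0.5 -0.6 0;0.03 0 0 0 1.2 -1.6 0;0.05 0 0 0 2 -2.8 0;0.07 0 0 0 3 -4 0;0.09 0 0 0 4 -5.2 0;0.11 0 0 0 5 -6.4 0;0.125 0 0 0 6 -8.2 0;0.133 0 -0.002 0 6 -8.2 0;0.133 0 -0.002 0 6 -8.2 0"

```text
clock: 18.52
position: [0.5021, -0.2467, 0.2355]
tool_rot: [2.512, 0.0, 1.662]
force: [-0.5, -0.2, -1.8]
grip_width: 0.01
finger_force: 58.5
```

Run:
```python
from h import *
s=st();print(s['tool_rot'],s['finger_force'])
M=rot(36,YS,'rack+')
delta(s,(.52,-.127,.246),M)
```

```text
t 18.5167 q [ 1.5965  0.632  -1.3898  2.1587  0.9653  0.387  -0.297 ] grasp [ 0.4911 -0.2477  0.2506] F [-0.461  -0.1632 -1.7821] w 0.009990676466776195
[2.5119 0.0004 1.6616] 58.52526247501373
row [0.1175 0.0294 0.0271] [ 0.08 -0.04  0.1 ] |tcp [ 0.5309 -0.126   0.2309]
```

>>> send_rows:
  plan: "0.01 0 0 0 0 0 0;0.025 0.002 0.002 0 0 0 0;0.042 0.006 0.006 0 0 0 0;0.06 0.01 0.01 0 0 0 0;0.078 0.016 0.015 0 0 0 0;0.096 0.022 0.02 0 0 0 0;0.11 0.027 0.025 0 0 0 0;0.117 0.029 0.027 0 0 0 0;0.117 0.029 0.027 0 0 0 0"

```text
clock: 19.27
position: [0.5314, -0.127, 0.231]
tool_rot: [2.511, 0.001, 1.662]
force: [-0.5, 0.9, -2.3]
grip_width: 0.0095
finger_force: 58.5
```

Run:
```python
from h import *
from workcell import imaging
s=st();print(s['tool_rot'],s['finger_force'])
f=imaging.grab_frame('wrist'); f['state']=s; pickle.dump(f,open('pics/w8.pkl','wb'))
M=rot(36,YS,'rack+')
delta(s,(.53,-.1258,.235),M);delta(s,(.560,-.123,.235),M);delta(s,(.590,-.1205,.233),M)
im=f['color'].astype(int); m=im[:,:,0]>95
B=R.from_euler('z',YS).as_matrix(); seat=np.array((.590,-.1205,.205))
for y in(.034,-.034):
    for n,o in(('tiptop',(-.014,y,.012)),('seatrod',(0,y,-.0055)),('plate',(.054,y,-.0055))): print(y,n,proj(f,seat+B@o))
import cv2; cv2.imwrite('pics/w8.png',cv2.resize(f['color'][:,:,::-1],(800,600),interpolation=cv2.INTER_CUBIC))
```

```text
t 19.2667 q [ 1.1689  0.396  -1.1163  2.2544  1.1957  0.199  -0.8383] grasp [ 0.5204 -0.128   0.2461] F [-0.4611  0.892  -2.3251] w 0.009515123593652527
[2.5111 0.0011 1.6616] 58.50668013095856
row [0.0013 0.0013 0.0147] [ 0.13 -0.01  0.12] |tcp [ 0.5409 -0.1248  0.2199]
row [0.0014 0.0256 0.0325] [ 0.13 -0.01  0.12] |tcp [ 0.5709 -0.122   0.2199]
row [0.0012 0.0488 0.0518] [ 0.13 -0.01  0.12] |tcp [ 0.6009 -0.1195  0.2179]
0.034 tiptop [299.7882 161.9446]
0.034 seatrod [296.4615 153.8541]
0.034 plate [348.1252 144.9064]
-0.034 tiptop [294.8249 261.3988]
-0.034 seatrod [292.268  244.8326]
-0.034 plate [340.1771 226.0222]
```

View pics/w8.png

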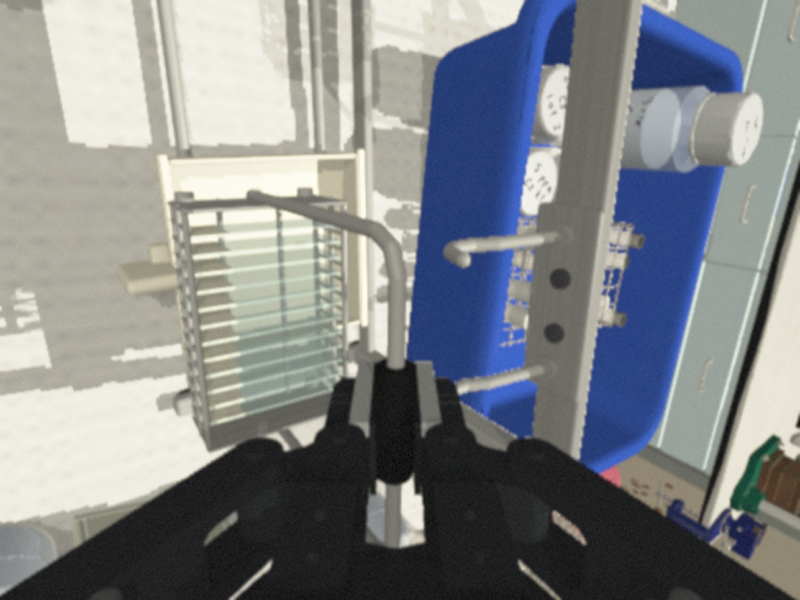

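The left hook tip is at about (460,262), close to prediction, and the rack hangs upright in the grip. I'll take the seat as (.589,-.123) and bring the wire in 23 mm above it.

Run:
```python
from h import *
s=st()
M=rot(36,YS,'rack+')
delta(s,(.535,-.128,.230),M);delta(s,(.565,-.1253,.229),M);delta(s,(.591,-.123,.228),M)
```

```text
t 19.3167 q [ 1.1717  0.3971 -1.1171  2.2543  1.1934  0.1997 -0.8345] grasp [ 0.52   -0.1291  0.2458] F [ 0.2647 -0.1454 -2.3259] w 0.010274466748689095
row [-0.0002  0.0028  0.0216] [0.09 0.02 0.08] |tcp [ 0.5459 -0.127   0.2149]
row [-0.0002  0.0265  0.0401] [0.09 0.02 0.08] |tcp [ 0.5759 -0.1243  0.2139]
row [-0.0003  0.0471  0.0563] [0.09 0.02 0.08] |tcp [ 0.6019 -0.122   0.2129]
```

>>> send_rows:
  plan: "0 0.001 0.006 0 0 0 0;0 0.002 0.014 0 0 0 0;0 0.003 0.0216 0 0 0 0;0 0.009 0.027 0 0 0 0;0 0.016 0.032 0 0 0 0;0 0.0215 0.036 0 0 0 0;0 0.0265 0.04 0 0 0 0;0 0.0265 0.04 0 0 0 0"

```text
clock: 19.98
position: [0.5767, -0.1244, 0.214]
tool_rot: [2.511, -0.001, 1.659]
force: [-0.1, 0.6, -2.3]
grip_width: 0.0098
finger_force: 58.5
```

Run:
```python
from h import *
s=st();print(s['tool_rot'])
M=rot(36,YS,'rack+')
delta(s,(.591,-.123,.228),M);delta(s,(.591,-.123,.205),M)
```

```text
t 19.9833 q [ 1.0162  0.477  -1.0151  2.1808  1.3652  0.2441 -1.0056] grasp [ 0.5657 -0.1254  0.2291] F [-0.0954  0.5701 -2.302 ] w 0.009824360522836027
[ 2.5112 -0.0007  1.6595]
row [0.0001 0.0199 0.0159] [ 0.12 -0.02 -0.04] |tcp [ 0.6019 -0.122   0.2129]
row [0.0001 0.0063 0.0344] [ 0.12 -0.02 -0.04] |tcp [ 0.6019 -0.122   0.1899]
```

>>> send_rows:
  plan: "0 0.005 0.004 0 0 0 0;0 0.011 0.009 0 0 0 0;0 0.017 0.0135 0 0 0 0;0 0.02 0.016 0 0 0 0;0 0.02 0.016 0 0 0 0;0 0.0175 0.019 0 0 0 0;0 0.0145 0.023 0 0 0 0;0 0.012 0.027 0 0 0 0;0 0.010 0.0295 0 0 0 0;0 0.010 0.0295 0 0 0 0"

```text
clock: 20.82
position: [0.6004, -0.1221, 0.1951]
tool_rot: [2.513, -0.0, 1.66]
force: [-0.8, 0.4, -3.2]
grip_width: 0.0102
finger_force: 58.5
```

Run:
```python
from h import *
s=st();print(s['tool_rot'],s['moment'])
M=rot(36,YS,'rack+')
delta(s,(.591,-.123,.205),M);delta(s,(.591,-.123,.203),M)
```

```text
t 20.8167 q [ 0.9421  0.5385 -0.9682  2.1463  1.5028  0.2735 -1.1307] grasp [ 0.5894 -0.1231  0.2102] F [-0.8213  0.423  -3.2411] w 0.010222773277016614
[ 2.5129 -0.0001  1.6598] [-0.114   0.9866  0.0354]
row [-0.0001 -0.0018  0.0051] [ 0.02 -0.   -0.01] |tcp [ 0.6019 -0.122   0.1899]
row [-0.0001 -0.003   0.0067] [ 0.02 -0.   -0.01] |tcp [ 0.6019 -0.122   0.1879]
```

>>> send_rows:
  plan: "0 -0.0006 0.0008 0 0 0 0;0 -0.0012 0.0016 0 0 0 0;0 -0.0018 0.0024 0 0 0 0;0 -0.0024 0.0032 0 0 0 0;0 -0.003 0.004 0 0 0 0;0 -0.003 0.004 0 0 0 0"

```text
clock: 21.32
position: [0.6006, -0.1223, 0.1905]
tool_rot: [2.512, 0.0, 1.659]
force: [0.1, -0.6, -2.6]
grip_width: 0.0097
finger_force: 58.5
```

Run:
```python
from h import *
s=st();print(s['tool_rot'],s['moment'])
```

```text
t 21.3167 q [ 0.9398  0.5493 -0.9674  2.1496  1.5493  0.2785 -1.1726] grasp [ 0.5897 -0.1232  0.2056] F [ 0.0898 -0.5706 -2.6398] w 0.009678856423477062
[2.5123 0.     1.6594] [-0.0287  0.9544  0.0372]
```

>>> send_rows:
  plan: "0 -0.0006 0.0008 0 0 0 0;0 -0.0012 0.0016 0 0 0 0;0 -0.0015 0.002 0 0 0 0;0 -0.0015 0.002 0 0 0 0"

```text
clock: 21.65
position: [0.6013, -0.1222, 0.189]
tool_rot: [2.511, 0.001, 1.66]
force: [-7.4, -0.1, 12.6]
grip_width: 0.0097
finger_force: 60.3
```

Run:
```python
from h import *
s=st();print(s['tool_rot'],s['moment'])
```

```text
t 21.65 q [ 0.9396  0.5545 -0.969   2.1507  1.5725  0.2819 -1.1929] grasp [ 0.5903 -0.1232  0.2041] F [-7.3799 -0.0559 12.5983] w 0.009731672679915572
[2.5106 0.0007 1.6598] [0.0325 0.2306 0.0261]
```

The wire seated at z 0.204, with an even upward reaction (Fz +12.6 N) and a negligible roll moment. I'll ease the load, then open slowly.

>>> send_rows:
  plan: "0 0 -0.001 0 0 0 0;0 0 -0.001 0 0 0 0;0 0 -0.001 0 0 0 0;0 0 -0.001 0 0 0 0"
  grip_force: 20

```text
clock: 21.98
position: [0.6004, -0.1223, 0.1893]
tool_rot: [2.511, 0.0, 1.66]
force: [-0.1, 0.2, 3.9]
grip_width: 0.0101
finger_force: 59.0
```

Run:
```python
from h import *
s=st();print(s['tool_rot'],s['moment'])
```

```text
t 21.9833 q [ 0.9406  0.5524 -0.9687  2.1516  1.5661  0.2803 -1.1876] grasp [ 0.5894 -0.1232  0.2044] F [-0.0709  0.1519  3.9165] w 0.010087462334120481
[2.5115 0.0002 1.6596] [ 0.1013  0.0162 -0.0357]
```

>>> send_rows:
  plan: "0 0 0 0 0 0 0.011;0 0 0 0 0 0 0.012;0 0 0 0 0 0 0.013;0 0 0 0 0 0 0.015;0 0 0 0 0 0 0.019;0 0 0 0 0 0 0.024;0 0 0 0 0 0 0.03;0 0 0 0 0 0 0.036;0 0 0 0 0 0 0.04;0 0 0 0 0 0 0.04"

```text
clock: 22.82
position: [0.6001, -0.1223, 0.189]
tool_rot: [2.512, 0.0, 1.66]
force: [0.3, 0.4, 0.5]
grip_width: 0.0402
finger_force: 0.0
```

Run:
```python
from h import *
from workcell import imaging
s=st()
f=imaging.grab_frame('wrist'); f['state']=s; pickle.dump(f,open('pics/w9.pkl','wb'))
g=np.array((.5894,-.1232,.204)); u,v=np.round(proj(f,g)).astype(int); print(u,v)
im=f['color'].sum(2).astype(int)//3
for r in range(v-40,v+41,10): print(r,im[r,u-44:u+44:2])
```

```text
t 22.8167 q [ 0.9406  0.5525 -0.9685  2.152   1.5658  0.2804 -1.1872] grasp [ 0.5891 -0.1232  0.2041] F [0.2907 0.4194 0.453 ] w 0.04018202903364286
253 266
226 [149 181 209 189 169 219 233 236 236 188 224 234 236 237 235 182  75  75
  72  86 118 134 153 182 202 165  72  73  67  73  73  73  73  72  73  74
  73  72  77  77  80  87  91  97]
236 [ 28  38 161 180 155 207 235 236 224 213 212 217 218 219 224 133  42  21
  24  26  84 126 147 170 157  77  20  21  29  68  69  71  71  73  72  68
  69  75  75  79  85  87  47  22]
246 [ 25  24 123 190 149 193 218 219 217 214 214 215 214 216 192  65  18  24
  27  23  30  25  23  27  29  29  27  25  25  80  73  71  71  70  72  73
  77  77  79  85  87  91  42  23]
256 [ 24  17  59 112 143 191 217 218 220 218 216 214 215 214 125  62  22  22
  21  29  21  23  28  27  29  30  27  18  41  71  72  72  73  72  70  71
  74  80  82  85  90  80  19  21]
266 [ 19  26  54  96  97  98  97  95  96 110 173 210 217 199  81  63  22  22
  24  24  27  26  28  26  22  26  14  20  45  73  72  73  69  72  74  73
  78  79  82  87  95  89  27  22]
276 [ 23  41  99 105 109 102 103 104  99  98  98  97  98  96  95  76  25  23
  20  27  22  28  33  28  28  24  26  23  57  72  69  76  74  73  72  74
  78  87  89  89  95 109  75  24]
286 [ 53 196 217 215 216 210 191 122 107 103 104 104 102 100  95  69  14  17
  20  22  16  24  21  26  20  24  17  24  85  71  76  72  67  73  73  77
  80  84  87  94 103 109 116  77]
296 [202 214 212 214 215 214 221 236 236 233 234 209 128 105 103  78  26  25
  24  27  24  30  27  28  27  31  29  33  85  75  68  77  71  73  76  79
  84  89  93  96 108 116 122 122]
306 [177 212 215 214 214 223 236 235 234 236 235 232 233 235 224 117  79  22
  16  19  22  22  23  27  30  27  27  73 109 111 109 107 105 109 106  98
  98 103 105 111 120 125 135 138]
```

The sleeve hasn't moved and the fingers are clear on both sides. Retreating along the tool axis.

>>> send_rows:
  plan: "0 0 -0.004 0 0 0 0.04;0 0 -0.012 0 0 0 0.04;0 0 -0.022 0 0 0 0.04;0 0 -0.034 0 0 0 0.04;0 0 -0.048 0 0 0 0.04;0 0 -0.064 0 0 0 0.04;0 0 -0.08 0 0 0 0.04;0 0 -0.1 0 0 0 0.04;0 0 -0.1 0 0 0 0.04;0 0 -0.1 0 0 0 0.04"

```text
clock: 23.7
position: [0.5411, -0.1289, 0.2703]
tool_rot: [2.511, 0.001, 1.657]
force: [-1.0, -0.3, -0.2]
grip_width: 0.0399
finger_force: 0.0
```

Run:
```python
from h import *
s=st()
delta(s,(.40,-.22,.33),rot(36,YS,'rack+'))
```

```text
t 23.7 q [ 1.3328  0.4206 -1.3376  2.1855  0.9487  0.3336 -0.5937] grasp [ 0.5302 -0.1298  0.2854] F [-1.0038 -0.2512 -0.1785] w 0.03994569730370302
row [-0.0787 -0.0848 -0.117 ] [ 0.11  0.14 -0.11] |tcp [ 0.4109 -0.219   0.3149]
```

>>> send_rows:
  plan: "-0.02 -0.02 -0.03 0 0 0 0.04;-0.04 -0.04 -0.06 5 0 0 0.04;-0.07 -0.06 -0.08 10 0 0 0.04;-0.1 -0.07 -0.09 16 0 0 0.04;-0.13 -0.08 -0.09 20 0 0 0.04;-0.16 -0.085 -0.09 24 0 0 0.04;-0.18 -0.085 -0.09 24 0 0 0.04;-0.18 -0.085 -0.09 24 0 0 0.04;-0.18 -0.085 -0.09 24 0 0 0.04;-0.18 -0.085 -0.09 24 0 0 0.04"

```text
clock: 24.53
position: [0.4367, -0.3168, 0.2919]
tool_rot: [2.931, -0.0, 1.66]
force: [0.1, -0.1, 0.6]
grip_width: 0.0399
finger_force: 0.0
```

Run:
```python
from h import *
from workcell import imaging
s=st();print(s['qd'])
a=imaging.grab_frame('scene')['color'].astype(int)
import time
for i in range(6): b=imaging.grab_frame('scene')['color'].astype(int)
old=pickle.load(open('pics/scene.pkl','rb'))['color'].astype(int)
def dark(im,c,r=9):  # black sleeve centroid near full-px c
    x,y=c; w=im[y-r:y+r+1,x-r:x+r+1].max(2); v,u=np.nonzero(w<45); return len(u),(u.mean()+x-r,v.mean()+y-r) if len(u) else None
print('motion',abs(a-b).mean(2)[85:235,160:360].max())
f=F['scene']; 
def ps(P):
    c=R.from_euler('xyz',f['orientation']).as_matrix().T@(np.array(P)-f['eye']); return np.round([f['fx']*c[0]/c[2]+f['cx'],f['fy']*c[1]/c[2]+f['cy']]).astype(int)
print('new sleeve pred',ps((.5897,-.1232,.205)),dark(b,ps((.5897,-.1232,.205))))
h=ps((.569,.1004,.205));print('hung',h,dark(old,h),dark(b,h))
d=abs(b-old).mean(2)
for n,P in(('shelfA',(.63,.03,.37)),('beaker',(.4136,.0553,.03)),('dropper',(.3765,-.1404,.03)),('near',(.4036,-.3175,.05)),('big',(.6232,-.3455,.09)),('hung',(.569,.1,.13))):
    x,y=ps(P);print(n,x,y,d[y-6:y+7,x-6:x+7].mean())
```

```text
t 24.5333 q [ 1.5534  0.5308 -1.3233  1.8382  0.5146  1.0082  0.163 ] grasp [ 0.4328 -0.3172  0.3102] F [ 0.0891 -0.1156  0.6311] w 0.0398728272518379
[ 0.0028 -0.0188 -0.0209  0.0105 -0.0072  0.0011  0.0029]
motion 40.666666666666664
new sleeve pred [266 150] (10, (np.float64(266.9), np.float64(149.7)))
hung [216 187] (18, (np.float64(216.0), np.float64(186.77777777777777))) (14, (np.float64(215.57142857142858), np.float64(187.14285714285714)))
shelfA 218 123 3.7376725838264306
beaker 262 244 6.035502958579881
dropper 312 219 6.380670611439842
near 340 184 3.883629191321499
big 301 143 3.5838264299802765
hung 218 203 9.717948717948719
```

>>> send_rows:
  plan: "0 0 0 0 0 0 0.04;0 0 0 0 0 0 0.04;0 0 0 0 0 0 0.04;0 0 0 0 0 0 0.04;0 0 0 0 0 0 0.04;0 0 0 0 0 0 0.04;0 0 0 0 0 0 0.04;0 0 0 0 0 0 0.04;0 0 0 0 0 0 0.04;0 0 0 0 0 0 0.04"

```text
clock: 25.72
position: [0.4362, -0.3176, 0.2926]
tool_rot: [2.931, 0.0, 1.66]
force: [0.2, -0.5, -0.1]
grip_width: 0.0398
finger_force: 0.0
```

Run:
```python
from h import *
from workcell import imaging
import cv2
fr=[imaging.grab_frame('scene')['color'].astype(float) for i in range(8)]
a=fr[0];old=F['scene']['color'].astype(float)
for b in fr[3:8:2]:
    d=cv2.GaussianBlur(abs(a-b).mean(2),(3,3),0); print(np.unravel_index(d.argmax(),d.shape)[::-1],d.max(),'rack',d[145:195,235:285].max(),'hung',d[180:225,195:240].max(), 'floor',d[260:350,20:60].max())
# sub-pixel shift of objects old->new
n=np.mean(fr,0)
for k,(x,y,r) in dict(hung=(213,205,14),shelfA=(219,120,9),shelfB=(253,103,9),beaker=(261,243,9),dropper=(314,216,9),near=(342,182,10),big=(302,143,12),jar=(173,285,16),cup=(150,250,14)).items():
    g=lambda im:np.float32(im[y-r:y+r,x-r:x+r].mean(2)); print(k,cv2.phaseCorrelate(g(old),g(n)))
F['top']=imaging.grab_frame('top');c=F['top']['color'].astype(int)
for v in(184,190): print(c[v,262:306,0]-c[v,262:306,2])
```

```text
(np.int64(35), np.int64(33)) 7.6875 rack 5.229166666666666 hung 4.625 floor 4.666666666666666
(np.int64(0), np.int64(38)) 7.583333333333332 rack 5.104166666666667 hung 5.312499999999999 floor 4.604166666666666
(np.int64(65), np.int64(24)) 7.8125 rack 5.791666666666667 hung 4.8125 floor 4.5625
hung ((0.09923954990229689, 0.0888746224212813), 0.8117370467715793)
shelfA ((-0.0715175291770489, 0.12773297268971895), 0.9569574859407213)
shelfB ((0.0039239512079838335, 0.005132230822415096), 1.0282619183446153)
beaker ((-0.6928291229295418, -0.9616642855719686), 0.4179307354821099)
dropper ((-0.06537883191373517, -0.06118787902321188), 0.909333489191385)
near ((-0.0691079101579124, 0.09862900408189113), 0.981309186220169)
big ((0.009095225115503425, 0.07053596414967522), 1.010730458630456)
jar ((0.038057727211217696, -0.012973181300107939), 1.0155217887368053)
cup ((0.017468874658938205, 0.0011667033815783157), 1.0023739398850335)
[12 11 11 11 10  9 11 15 21 24 24 20 19 23 24 20 21 20 20 19 19 18 18 18
 17 17 16 15 16 15 15 15 15 14 15 13 13 14 15 15 12  7  8 10]
[13 12 12 12 11  9 10 13 18 23 22 17 14 16 18 17 15 14 14 14 13 13 12 12
 11 12 12 12 12 13 12 11 12 13 11 11 13 14 14 13 13 13 12 13]
```

Run:
```python
from h import *
from workcell import imaging,bot
def teal(im):
    w=im[225:262,245:280].astype(int); v,u=np.nonzero(w[:,:,1]-w[:,:,0]>25); return len(u),u.mean(),v.mean()
print(teal(F['scene']['color']),teal(imaging.grab_frame('scene')['color']))
print(bot.job_done())
```

```text
(45, np.float64(16.08888888888889), np.float64(17.68888888888889)) (49, np.float64(16.224489795918366), np.float64(17.73469387755102))
the job is handed in; nothing more can be done
None
```

The job is handed in, about 26 s into the 69 s: the tray was slid under the free hooks (within about 4 mm by my measurements), the rack hangs still on both hooks, the arm is clear, and the other objects I compared in the images had not moved.

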